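Pack the ring clamp into its case and close the case

TASK

Pack the ring clamp away: lay it in the open wooden case. Take the taller of the two lids out of the rack, lay it flat on the cork mat with its handle up and let go of it, then pick it up again, set it on the case so that it sits fully home, and swing the wire bail over it until it is right down on the lid. Leave everything else where it is.

Things in the scene. Friction and masses are not known exactly. Their poses are not given: they have to be found in the camera images.
- case: open wooden case, fixed to the bench, outside 110 (x) x 170 (y) x 65 high, walls and floor 5 thick. Origin: centre of its underside; z up. Its bail is hinged at its +x side
- case_rim (a point): centre of the case's mouth, at rim height (65 above the bench), axes as the case. The lid is home when its origin is at this point and its y axis lies along the case's y (either way round)
- bail (a joint): steel wire bail of the case, a U of round bar 10 thick: two arms outside the case's ends (y = +-99) and a cross bar. 0 = right down, cross bar 0.5 above the seated lid's plate near its -x edge; grows as it swings up and back to +x; stop at 2.5. Starts thrown back, 2.15 to 2.4. Stiff hinge (0.2 N m, about 2 N at the bar): it stays where it is left
- bail_pivot (a point): middle of the bail's hinge line, which runs along the case's y axis; fixed on the case at x = 55, z = 55 in the case frame
- bail_bar (a point): centre of the bail's cross bar (free length 188 along y), 107.6 from the hinge line; in the case frame at x = -50, z = 78.5 when the bail is at 0. With the bail at angle q it lies from the hinge line at x = -105 cos q + 23.5 sin q, z = 105 sin q + 23.5 cos q (case frame, mm)
- lid: the taller, loose wooden lid, 0.12 to 0.25 kg: plate 116 (x) x 176 (y) x 8, origin at the centre of the plate's underside, z towards the handle. Starts stood on its long edge in a rack slot: z (handle) level along the rack's +x, x axis down, top edge 128 above the bench. The middle 130 of its long edges is plain plate. Flat on the mat its origin is 10 above the bench
- lid_handle (a point): middle of the lid's handle bar, 29 above the lid's origin along its z. Bridge handle along the lid's y: bar 92 long (y), 16 wide (x), 14 thick, top 36 above the plate's underside, on two feet at y = +-38 (finger gap of 14 beneath)
- lid_under (a point): centre of the lid's underside, 6 below its origin, level with the undersides of its two cleats, each 93 (x) x 12 (y) x 6 deep, at y = +-70.5; they fit inside the case with 3.5 mm to spare all round
- small_lid: the other lid, same make and same length 176 but only 80 wide (top edge 92 above the bench in the rack); stays in the rack. Origin and axes as for the lid
- rack: fixed wooden lid rack, base 130 (x) x 204 (y) x 12 high, origin at the centre of its underside. Two slots along y at x = -35 and +35; each slot is a pair of upright channels, 11 wide and 50 deep (z 12 to 62), that guide the last 6 mm of the lid's short ends. A lid comes out straight up. Either lid may be in either slot
- mat: cork mat, fixed, 150 (x) x 200 (y) x 4 thick, origin at the centre of its underside
- ring_clamp: loose wooden ring clamp, a straight bar 130 (x) x 26 (y) x 22 high of two jaws with a flat steel band round its middle (band 16 long, 28 wide), 0.06 to 0.11 kg. Origin: centre of its underside. It fits in the case only along the case's y
- file: file of 145 mm with a wooden handle, lying near the ring clamp (they may change places); bystander, 20 high
- jar: closed glass jar, 44 across, 55 high, between mat and case; bystander
- mug: white mug, 76 across, 85 high, beyond the mat; bystander
- hammer: hammer 200 long lying in front of the rack; bystander
- pliers: yellow-handled pliers, 140 long, lying beyond the mat and the rack; bystander
- bench_block: steel block 60 x 60 x 20 beyond the mat; bystander
- bowl: white bowl, 90 across, 35 high, beyond the rack; bystander
Not all that is in view belongs to the job. Leave any yellow look-alike of the ring_clamp alone.

How it is judged:
By the outcome, as a careful person would: the job done as asked, in the order asked, and still so for the second after the job is handed in, with the robot touching nothing.
It also fails if it takes over 72 s, if anything falls off the work surface, if the arm or the gripper's body presses on something with over 40 N, if the wrist force passes 120 N, or if a joint passes its speed limit or range.

ROBOT

A 6-joint arm with a two-finger parallel gripper is mounted at the origin on the work surface. World frame = base frame: x ahead of the robot, y to its left, z up, the work surface at z = 0. Lengths are in m, angles in rad, forces in N, time in s.
With the tool pointing down it reaches from about 0.35 to 0.975 m from the base axis. Payload 7.1 kg.
Tool frame: the origin (TCP) lies between the finger pads; the fingertips stand 11 mm ahead of it and the grasp point (between the pads) lies 8 mm behind it; z points along the fingers, y is the direction in which the jaws open and shut (so a half turn about z gives the same grasp; the last joint's range is limited). The gripper opens to 88 mm and grips with 3 to 60 N. Pads are 20 mm wide; open, the fingers measure 115 mm over their backs; the gripper's body (75 mm by 178 mm) begins 61 mm behind the grasp point.
Start: joints at [1.21, 0.423, 1.63, -0, 1.089, -0.019], TCP at [0.209, 0.589, 0.212] pointing down, gripper open.
Joint ranges: [-3, 3], [-0.9, 2.11], [0.09, 2.58], [-1.31, 4.45], [0.11, 2.69], [-2.54, 2.54]. Speed limits (rad/s): [2.39, 2.39, 3.01, 3.14, 3.14, 3.14].

INTERFACE

Orientations are given as [roll, pitch, yaw] about the fixed x, y, z axes, in that order (R = Rz(yaw) Ry(pitch) Rx(roll)).
In Python, from station import * gives the robot as it stands. The module is installed in compiled form; this text tells all that it offers.
- The arm moves only by the shell command python3 -m handwheel 'ROWS' [FORCE]. ROWS is a JSON object of lists of equal length, an entry for each row: "dr": the turn, a rotation vector about the world's x, y, z in units of 45 degrees (1.0 is 45 degrees), a list of three; "dp": the shift along the world's x, y, z in units of 200 mm (1.0 is 200 mm), a list of three; "jaw": the opening, from -1 (shut) to 1 (fully open), so that 0 is half open. A call has 1 to 5 rows; each row is the pose to reach, as a shift and turn from the pose measured when the call began; what a row does not reach only later rows make up. A row lasts 1/8 s, in which the tool goes at most 62.5 mm and 10.7 degrees, less where a joint would pass 70% of its speed; a pose out of reach is approached as far as the arm can. A call with a number of a shift or a turn outside -1 to 1 is refused whole. A call with a gripper value outside its range is refused whole. The fingers move at their own pace and stop on an object; FORCE is the grip in N (left out, the last holds). Time passes only in rows, so rows that repeat a pose let the fingers close. It gives the time, the measured TCP pose, the force and the opening at its end, in the units of the state.
- get_obs(): the state, without advancing time (a new reading comes with each control period).
- get_image(name): name is "scene" or "top" or "wrist"; returns a dict with "pixels" (480x640x3 uint8, blue, green, red), "fovy" (degrees; the focal length in pixels is half the picture's height over the tangent of half this angle, whatever the lens; pixels are square), "cx", "cy" (the principal point, pixels), "view" (4x4, takes a point from world to camera coordinates); the wrist camera has in their place "mount" (4x4, takes a point from camera to tool coordinates, whose origin is the TCP and whose axes are the flange's). Camera axes: x right, y down, z forward; pixel columns grow to the right and rows downward; lengths in m; the calibration is good to about 2 mm. A picture is of the moment at which its call begins: read the wrist's pose just before it. There is no depth.
- job_done(): hands the job in, once; it reports no verdict.
Trained networks look in a picture, given as the dict that the camera call returned (one of the last four; its "shot" number tells which), for a name from the list of things; names that differ only in an ending like _2 or _b are one class to them, and where a whole thing is asked for, a point or a joint stands for the part that bears it (a point fixed in the world has none). Each returns a list of dicts, best first, with "confidence" (0 to 1); they miss things now and then, are a little off and sometimes report something else, mostly with a low value. They report only what shows in the picture. A call takes as long as a camera call. They do not tell look-alikes from the thing itself.
- search_frame(picture, thing): "extent" ([left, top, right, bottom] in pixels, round what is visible of it).
- masks_of(picture, thing): "pixels" (480x640 bool, what is visible of it) and "extent" ([left, top, right, bottom] in pixels, round what is visible of it).
The state is a dict: "time_s": time; "qpos": joint angles; "joint_vel": joint speeds; "joint_torque": joint torques, N m; "tool_pos": TCP position; "orientation": TCP orientation; "wrist_force": force on the tool from outside, world axes, zero at the start; "ft_torque": the same for the moment, N m; "grip_width": finger opening in m.
Only numpy, scipy, OpenCV 4.12 (cv2) and the standard library are available. Lean on these libraries where they do the work, as an engineer would, in place of code of your own. Each camera call takes 0.05 s, during which the arm holds its last target.

## Working session

There is one attempt and no reset: what is moved stays moved. The work goes in short steps, Python scripts to look and compute and a shell command to move; the robot and the scene stay as the last step left them, time stands still between calls to the robot, and variables do not carry over. Pictures are saved under pics/ and viewed, and the job is handed in when it is done.

```bash
mkdir -p pics; ls; python3 - <<'E'
from station import *
import cv2
print(get_obs())
for n in ["scene","top","wrist"]:
    p=get_image(n); cv2.imwrite(f"pics/a_{n}.png",p["pixels"])
    print(n,p["fovy"],p["cx"],p["cy"],p.get("view"),p.get("mount"),p["shot"])
E
```

```text
pics
{'time_s': 0.0, 'qpos': array([ 1.20997762e+00,  4.23848164e-01,  1.63071932e+00, -2.65988719e-05,
        1.08861124e+00, -1.89883966e-02]), 'joint_vel': array([-4.12550831e-04,  1.76103990e-03, -2.11338065e-05, -1.34301400e-03,
        4.38277399e-05, -1.00225048e-03]), 'joint_torque': array([ 1.99055248e-03, -5.44622612e+01, -2.73669845e+01,  6.46641897e-02,
        2.26884498e-02, -9.39722531e-05]), 'tool_pos': array([0.20927235, 0.58828789, 0.21138563]), 'orientation': array([-3.14000642e+00, -6.57282444e-06,  2.79977469e+00]), 'wrist_force': array([0.27581292, 0.36520758, 0.31756008]), 'ft_torque': array([ 0.00188984, -0.0215899 , -0.03232778]), 'grip_width': 0.08766205640526452}
scene 49.28696704233644 314.11207594243655 240.9796368747057 [[ 0.17665636  0.98411857  0.01741157 -0.06344185]
 [ 0.80152152 -0.13356663 -0.58285779 -0.34631144]
 [-0.57127558  0.11692129 -0.81238761  1.35458928]
 [ 0.          0.          0.          1.        ]] None 1
top 52.8337069937454 320.31638815291706 235.86326409898726 [[-0.02960778 -0.99930992  0.02242912 -0.0228161 ]
 [-0.98712749  0.02570381 -0.15785636  0.49675467]
 [ 0.15717091 -0.02681418 -0.98720733  1.01085143]
 [ 0.          0.          0.          1.        ]] None 2
wrist 71.21506228915062 321.47445945040835 238.49603762974468 None [[ 3.85407234e-04 -9.54339851e-01 -2.98722782e-01  8.31134958e-02]
 [ 9.99999812e-01  5.10320076e-04 -3.40153582e-04 -4.64472328e-04]
 [ 4.77066352e-04 -2.98722595e-01  9.54339868e-01 -1.73942075e-01]
 [ 0.00000000e+00  0.00000000e+00  0.00000000e+00  1.00000000e+00]] 3
```

View pics/a_scene.png

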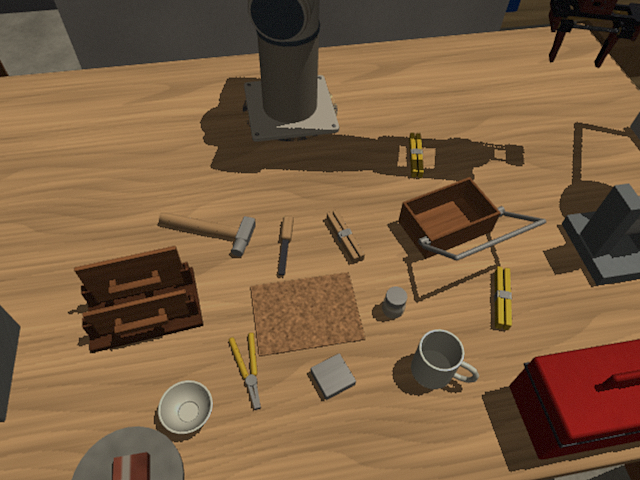

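View pics/a_top.png

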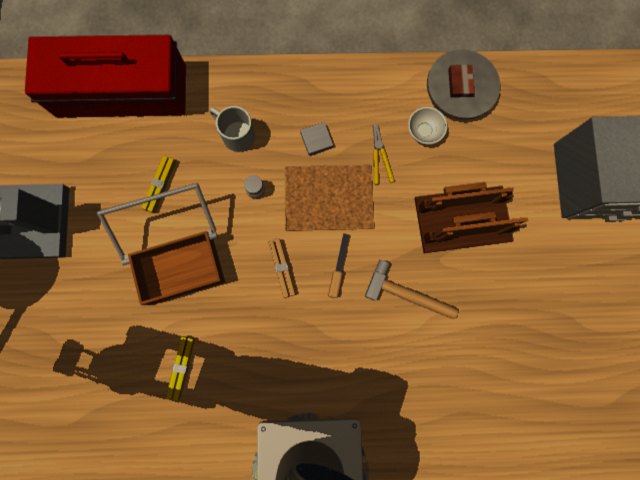

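View pics/a_wrist.png

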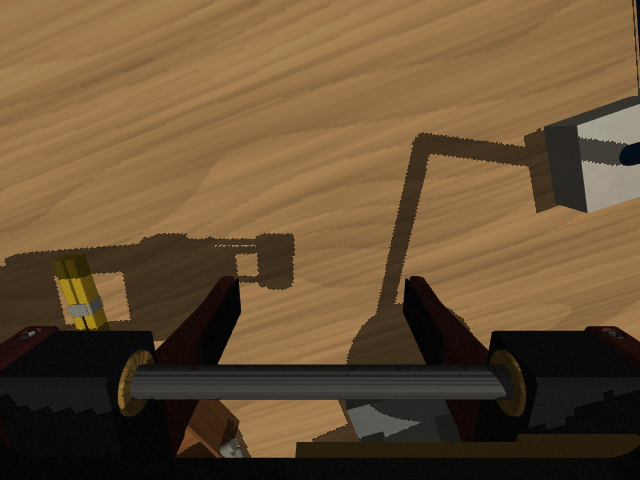

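```bash
cat > h.py <<'E'
from station import *
import numpy as np, cv2, pickle
def cam(p):
    f=240/np.tan(np.radians(p["fovy"])/2)
    K=np.array([[f,0,p["cx"]],[0,f,p["cy"]],[0,0,1]])
    return K
def rpy(o):
    from scipy.spatial.transform import Rotation as R
    return R.from_euler('xyz',o).as_matrix()
def wview(p,obs):
    T=np.eye(4);T[:3,:3]=rpy(obs["orientation"]);T[:3,3]=obs["tool_pos"]
    return np.linalg.inv(T@np.array(p["mount"]))
def proj(K,V,P):
    P=np.atleast_2d(P);c=P@V[:3,:3].T+V[:3,3];u=c@K.T
    return u[:,:2]/u[:,2:]
def onplane(K,V,uv,z):
    uv=np.atleast_2d(uv);d=np.c_[uv,np.ones(len(uv))]@np.linalg.inv(K).T@V[:3,:3]
    c=-V[:3,:3].T@V[:3,3]
    return c+d*((z-c[2])/d[:,2:])
E
python3 - <<'E'
from h import *
out={}
for n in ["scene","top"]:
    p=get_image(n); K=cam(p);V=np.array(p["view"])
    im=p["pixels"].copy(); out[n]=dict(K=K,V=V,im=p["pixels"],m={})
    for t in ["case","bail","lid","small_lid","rack","mat","ring_clamp","file","jar"]:
        r=masks_of(p,t)
        out[n]["m"][t]=r
        for q in r:
            m=q["pixels"]; ys,xs=np.nonzero(m)
            print(n,t,round(q["confidence"],2),np.round(q["extent"]),m.sum(),np.round(onplane(K,V,[xs.mean(),ys.mean()],0.01),3))
pickle.dump(out,open("d.pkl","wb"))
for n in out:
    im=out[n]["im"].copy()
    for i,(t,r) in enumerate(out[n]["m"].items()):
        for q in r[:1]:
            c,_=cv2.findContours(q["pixels"].astype(np.uint8),0,2)
            cv2.drawContours(im,c,-1,[(0,0,255),(255,0,0),(0,255,0),(255,255,0),(255,0,255),(0,255,255),(255,255,255),(0,128,255),(0,0,0)][i],1)
    out2=im
    cv2.imwrite(f"pics/b_{n}.png",cv2.resize(im[140:380] if n=="top" else im[140:380],None,fx=1.25,fy=1.25,interpolation=0) if 0 else im)
im=out["top"]["im"]; cv2.imwrite("pics/b_rack.png",cv2.resize(im[160:270,400:540],None,fx=5,fy=5,interpolation=cv2.INTER_CUBIC))
cv2.imwrite("pics/b_case.png",cv2.resize(im[170:320,90:240],None,fx=4,fy=4,interpolation=cv2.INTER_CUBIC))
E
```

```text
scene case 0.76 [401. 177. 545. 260.] 6045 [[0.429 0.299 0.01 ]]
scene case 0.5 [ 82. 286. 187. 336.] 2792 [[ 0.548 -0.37   0.01 ]]
scene case 0.28 [ 80. 264. 208. 356.] 3285 [[ 0.551 -0.359  0.01 ]]
scene bail 0.57 [422. 213. 548. 261.] 768 [[0.488 0.36  0.01 ]]
scene lid 0.7 [ 80. 263. 206. 354.] 3189 [[ 0.552 -0.359  0.01 ]]
scene lid 0.62 [ 72. 246. 179. 301.] 3678 [[ 0.455 -0.386  0.01 ]]
scene lid 0.35 [413. 330. 480. 390.] 2585 [[0.735 0.164 0.01 ]]
scene small_lid 0.92 [ 84. 286. 187. 335.] 2839 [[ 0.548 -0.371  0.01 ]]
scene small_lid 0.25 [158. 381. 215. 436.] 2264 [[ 0.742 -0.291  0.01 ]]
scene small_lid 0.2 [277. 217. 294. 273.] 479 [[ 0.427 -0.073  0.01 ]]
scene rack 0.64 [ 81. 263. 205. 354.] 3001 [[ 0.553 -0.356  0.01 ]]
scene rack 0.59 [329. 208. 367. 262.] 790 [[0.434 0.053 0.01 ]]
scene rack 0.18 [403. 178. 551. 261.] 6096 [[0.43  0.301 0.01 ]]
scene mat 0.55 [250. 270. 364. 355.] 7235 [[ 0.601 -0.06   0.01 ]]
scene mat 0.43 [ 72. 247. 182. 301.] 3814 [[ 0.455 -0.385  0.01 ]]
scene ring_clamp 0.88 [329. 207. 364. 261.] 877 [[0.435 0.053 0.01 ]]
scene ring_clamp 0.88
[... 741 characters left out ...]
0. 213. 527. 242.] 1357 [[ 0.516 -0.392  0.01 ]]
top small_lid 0.17 [302. 125. 332. 150.] 725 [[ 0.729 -0.035  0.01 ]]
top rack 0.65 [415. 188. 515. 254.] 2849 [[ 0.521 -0.35   0.01 ]]
top rack 0.31 [363. 260. 460. 317.] 1432 [[ 0.371 -0.22   0.01 ]]
top rack 0.24 [244. 173. 265. 201.] 377 [[0.618 0.109 0.01 ]]
top mat 0.62 [281. 165. 372. 230.] 5591 [[ 0.589 -0.059  0.01 ]]
top ring_clamp 0.69 [144. 153. 174. 214.] 717 [[0.635 0.322 0.01 ]]
top ring_clamp 0.55 [164. 336. 195. 403.] 920 [[0.223 0.27  0.01 ]]
top file 0.6 [329. 232. 350. 300.] 432 [[ 0.424 -0.075  0.01 ]]
top jar 0.71 [244. 175. 267. 198.] 329 [[0.619 0.11  0.01 ]]
top jar 0.34 [ 97. 182. 224. 302.] 6120 [[0.461 0.294 0.01 ]]
```

View pics/b_rack.png

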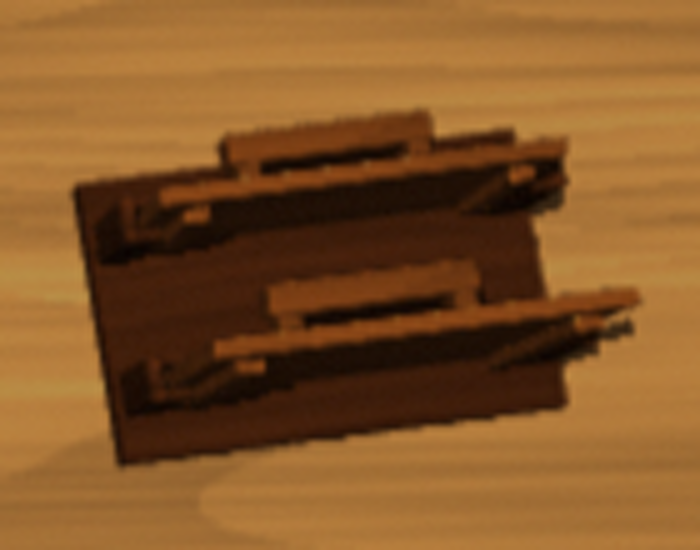

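View pics/b_case.png

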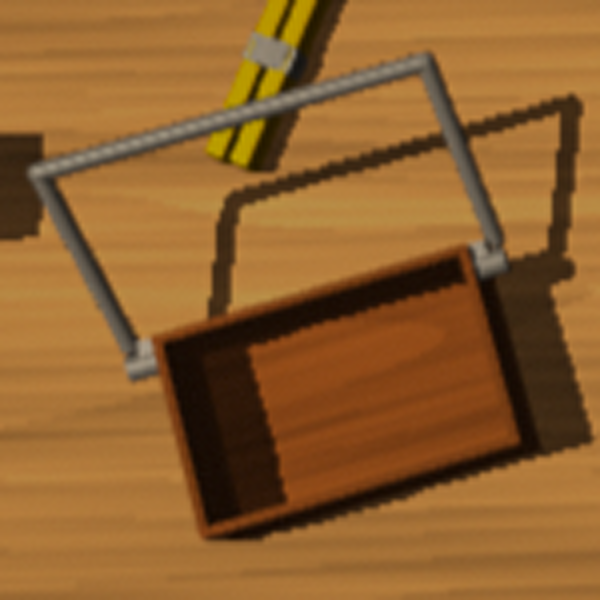

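```bash
python3 - <<'E'
from h import *
o=pickle.load(open("d.pkl","rb"))
im=o["scene"]["im"]
def z(im,n,x0,y0,x1,y1,s):
    c=cv2.resize(im[y0:y1,x0:x1],None,fx=s,fy=s,interpolation=cv2.INTER_CUBIC)
    cv2.imwrite(f"pics/{n}.png",c)
z(im,"c_rack",70,240,215,360,5)
z(im,"c_case",395,170,555,270,5)
z(im,"c_mid",240,190,400,300,5)
z(o["top"]["im"],"c_midt",260,160,400,310,4)
E
```

```text
(no output)
```

View pics/c_rack.png

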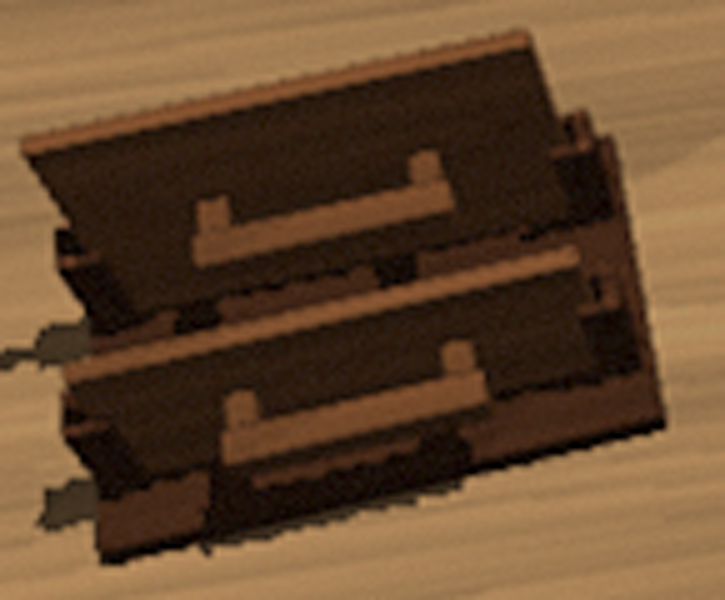

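View pics/c_case.png

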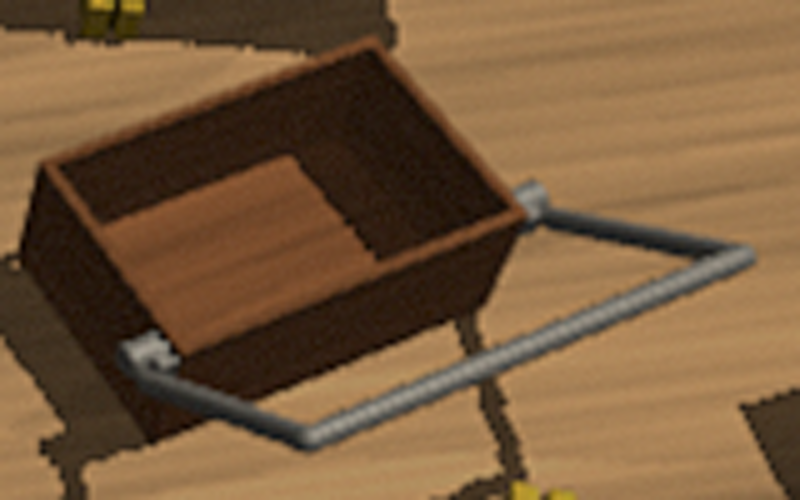

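View pics/c_mid.png

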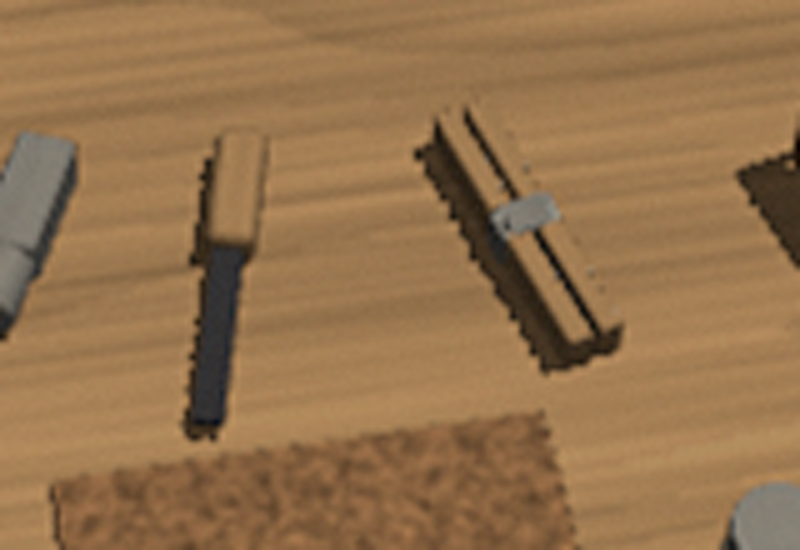

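View pics/c_midt.png

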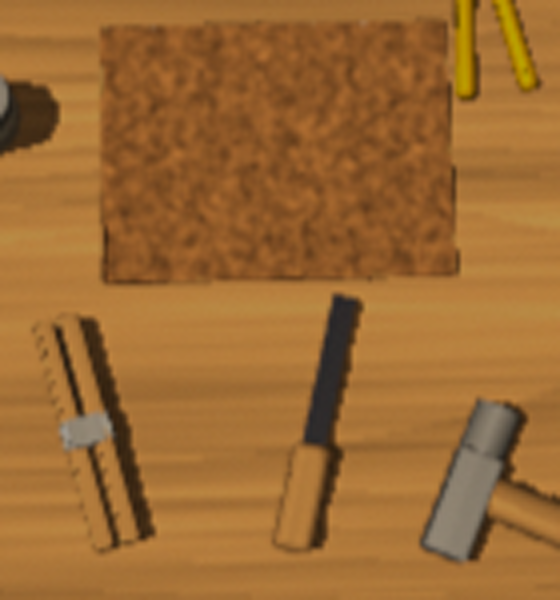

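```bash
cat > fit.py <<'E'
from h import *
from scipy.optimize import least_squares
o=pickle.load(open("d.pkl","rb"))
def fullpx(x,y,s,x0,y0): return ((x+.5)/s-.5+x0,(y+.5)/s-.5+y0)
def fit(obs,x0):
    # obs: (view, local xyz, px)
    def W(p,l):
        c,s=np.cos(p[2]),np.sin(p[2]); return np.array([p[0]+c*l[0]-s*l[1],p[1]+s*l[0]+c*l[1],l[2]])
    def r(p): return np.concatenate([proj(o[v]["K"],o[v]["V"],W(p,l))[0]-q for v,l,q in obs])
    s=least_squares(r,x0,loss="soft_l1"); return s.x,r(s.x).round(1)
E
python3 - <<'E'
from fit import *
S=lambda x,y:fullpx(x,y,5,395,170); T=lambda x,y:fullpx(x,y,4,90,170)
h=.065
case=[("scene",(-.055,-.085,h),S(42,162)),("scene",(-.055,.085,h),S(375,40)),("scene",(.055,.085,h),S(522,213)),
("top",(.055,.085,h),T(155,340)),("top",(.055,-.085,h),T(468,248)),("top",(-.055,-.085,h),T(522,440)),("top",(-.055,.085,h),T(205,538))]
pc,r=fit(case,[.43,.28,.2]);print("case",pc,r)
print(np.round(fit(case[:3],[.43,.28,.2])[0],4),np.round(fit(case[3:],[.43,.28,.2])[0],4))
# bail angle
c,s=np.cos(pc[2]),np.sin(pc[2])
def W(l): return np.array([pc[0]+c*l[0]-s*l[1],pc[1]+s*l[0]+c*l[1],l[2]])
def rb(q):
    q=q[0];x=.055-.105*np.cos(q)+.0235*np.sin(q);z=.055+.105*np.sin(q)+.0235*np.cos(q)
    R=[]
    for v,a,b in [("scene",S(310,437),S(745,255)),("top",T(430,62),T(40,172))]:
        for sg,m in [(-1,a),(1,b)]:
            R.append(proj(o[v]["K"],o[v]["V"],W((x,sg*.099,z)))[0]-m)
    return np.concatenate(R)
b=least_squares(rb,[2.3]);print("bail",b.x,rb(b.x).round(1))
S=lambda x,y:fullpx(x,y,5,70,240); T=lambda x,y:fullpx(x,y,5,400,160)
rack=[("scene",(.065,.102,.012),S(663,416)),("scene",(.065,-.102,.012),S(100,548)),("top",(.065,.102,.012),T(78,187)),("top",(-.065,.102,.012),T(120,463)),("top",(-.065,-.102,.012),T(565,405))]
p,r=fit(rack,[.54,-.36,.1]);print("rack",p,r)
for H in (.128,.092):
  lid=[("scene",(-.035,-.088,H),S(22,147)),("scene",(-.035,.088,H),S(530,36)),("top",(-.035,.088,H),T(213,350)),("top",(-.035,-.088,H),T(640,297))]
  p,r=fit(lid,[.54,-.36,.1]);print("near lid",H,p,r)
  lid=[("scene",(.035,-.088,H),S(65,370)),("scene",(.035,.088,H),S(578,255)),("top",(.035,.088,H),T(162,195)),("top",(.035,-.088,H),T(567,147))]
  p,r=fit(lid,[.54,-.36,.1]);print("far lid",H,p,r)
S=lambda x,y:fullpx(x,y,5,240,190); T=lambda x,y:fullpx(x,y,4,260,160)
m=[("scene",(-.075,-.1,.004),S(52,487)),("scene",(-.075,.1,.004),S(542,412)),("top",(.075,.1,.004),T(100,25)),("top",(.075,-.1,.004),T(447,20)),("top",(-.075,-.1,.004),T(457,272)),("top",(-.075,.1,.004),T(103,281))]
print("mat",*fit(m,[.59,-.06,0]))
cl=[("scene",(-.065,.0,.022),S(462,108)),("scene",(.065,0,.022),S(595,335)),("scene",(0,0,.022),S(528,215)),("top",(.065,0,.022),T(58,320)),("top",(-.065,0,.022),T(118,547)),("top",(0,0,.022),T(87,430))]
print("clamp",*fit(cl,[.43,.05,0]))
for v,f,pts in [("scene",S,[(240,135),(208,425),(230,245)]),("top",T,[(345,297),(295,548),(318,445)])]:
    print(v,"file",onplane(o[v]["K"],o[v]["V"],[f(*q) for q in pts],.015).round(3).tolist())
E
```

```text
case [0.43531544 0.27147071 0.26745902] [-1.9 -0.9 -1.3 -1.6  0.4 -0.3 -0.8 -1.5  0.  -1.7  0.2  0.2 -0.7 -0.2]
[0.4379 0.273  0.2683] [0.4337 0.2708 0.2734]
bail [2.22204164] [-1.8  0.1 -1.9  0.1 -0.5 -0.6  0.3 -0.4]
rack [ 0.53281289 -0.36212186  0.10073928] [ 0.  -1.  -0.3 -0.3 -0.7 -1.3  0.2 -0.2  0.2 -0.1]
near lid 0.128 [ 0.53342048 -0.36238926  0.1014651 ] [-0.7 -1.3 -0.1 -0.9 -0.3 -0.7 -0.4 -1. ]
far lid 0.128 [ 0.54315665 -0.35655635  0.25497167] [ -1.1  -1.1   0.5 -15.5  -0.1  -1.2  -0.  -14.6]
near lid 0.092 [ 0.52592862 -0.37673415  0.0102177 ] [ 0.5  3.2 -2.2 11.2  0.1  2.  -1.8  9.6]
far lid 0.092 [ 0.5355951  -0.36148764  0.09514266] [-0.8 -0.6 -0.2 -0.7 -0.9 -0.6 -0.2 -0.6]
mat [ 0.59275698 -0.059533   -0.00515713] [-0.8 -2.  -0.1 -0.8 -0.2 -0.7 -0.3 -0.9 -0.1  0.  -0.1 -0.4]
clamp [0.43304934 0.05077176 0.23531451] [-0.6 -1.5 -0.4 -0.9 -0.8 -0.6 -0.5 -1.4 -0.6 -0.9 -0.4 -0.6]
scene file [[0.368, -0.06, 0.015], [0.511, -0.094, 0.015], [0.425, -0.072, 0.015]]
top file [[0.503, -0.094, 0.015], [0.365, -0.062, 0.015], [0.421, -0.076, 0.015]]
```

```bash
python3 -m handwheel '{"dp":[[0.4,-0.95,0],[0.4,-0.95,0],[0.4,-0.95,0],[0.4,-0.95,0],[0.4,-0.95,0]],"dr":[[0,0,0.735],[0,0,0.735],[0,0,0.735],[0,0,0.735],[0,0,0.735]],"jaw":[1,1,1,1,1]}' 20; python3 -c "
from h import *
o=get_obs();print(o);p=get_image('wrist');cv2.imwrite('pics/w1.png',p['pixels']);pickle.dump((o,p),open('w1.pkl','wb'))"
```

```text
time_s: 1.78
tool_pos: [0.29, 0.3978, 0.2125]
orientation: [3.141, 0.0, -2.909]
wrist_force: [-0.4, 0.3, -0.2]
grip_width: 0.0879
{'time_s': 1.775, 'qpos': array([ 9.16728401e-01,  2.27387075e-01,  1.91737356e+00,  2.60574375e-05,
        9.96454475e-01, -8.86873691e-01]), 'joint_vel': array([ 0.03437214,  0.02047765, -0.03387274,  0.00792692, -0.00495509,
        0.02884255]), 'joint_torque': array([ -1.10507425, -40.79748631, -24.36728418,  -0.09883637,
         0.15829821,  -0.36970259]), 'tool_pos': array([0.29000212, 0.3978456 , 0.21249621]), 'orientation': array([ 3.14133715e+00,  2.78805322e-04, -2.90880108e+00]), 'wrist_force': array([-0.38620441,  0.27367378, -0.16236774]), 'ft_torque': array([ 0.02791811, -0.02861904,  0.02850717]), 'grip_width': 0.08787213657751426}
```

View pics/w1.png

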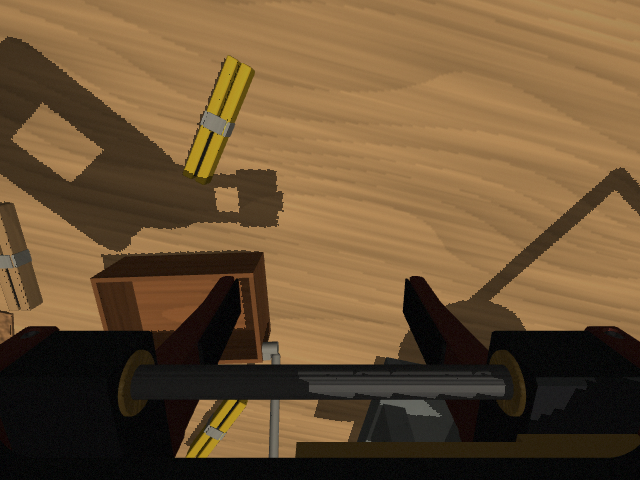

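```bash
python3 -m handwheel '{"dp":[[0.4,-0.95,0],[0.4,-0.95,0],[0.4,-0.95,0],[0.4,-0.95,0]],"dr":[[0,0,0],[0,0,0],[0,0,0],[0,0,0]],"jaw":[1,1,1,1]}' && python3 -m handwheel '{"dp":[[0.315,-0.785,-0.2],[0.315,-0.785,-0.3],[0.315,-0.785,-0.3],[0.315,-0.785,-0.3]],"dr":[[0,0,0],[0,0,0],[0,0,0],[0,0,0]],"jaw":[1,1,1,1]}'; python3 -c "
from h import *
o=get_obs();print(o['time_s'],o['qpos'],o['tool_pos']);p=get_image('wrist');cv2.imwrite('pics/w2.png',p['pixels']);pickle.dump((o,p),open('w2.pkl','wb'))
K=cam(p);V=wview(p,o)
for r in masks_of(p,'ring_clamp'): print(r['confidence'],r['extent'],r['pixels'].sum())
print(proj(K,V,[[.433,.051,.022],[.433,.051,0],[.496,.066,.022],[.37,.036,.022]]))"
```

```text
time_s: 2.33
tool_pos: [0.3709, 0.2077, 0.2127]
orientation: [3.141, 0.001, -2.91]
wrist_force: [0.1, 0.6, -0.0]
grip_width: 0.0879
time_s: 2.82
tool_pos: [0.4347, 0.0491, 0.1515]
orientation: [3.141, -0.001, -2.915]
wrist_force: [-0.3, 0.5, -0.2]
grip_width: 0.0875
2.825 [ 8.46602552e-02  2.43367973e-01  2.07759783e+00  1.11655481e-03
  8.21466259e-01 -1.71370776e+00] [0.43473172 0.04909811 0.15147904]
0.65 [309.4, 151.4, 341.3, 287.4] 3877
0.64 [568.6, 5.9, 640.0, 122.7] 3985
[[323.85181542 225.45617275]
 [323.68264673 219.71890549]
 [324.14059365 288.3524747 ]
 [323.5252417  154.32796296]]
```

View pics/w2.png

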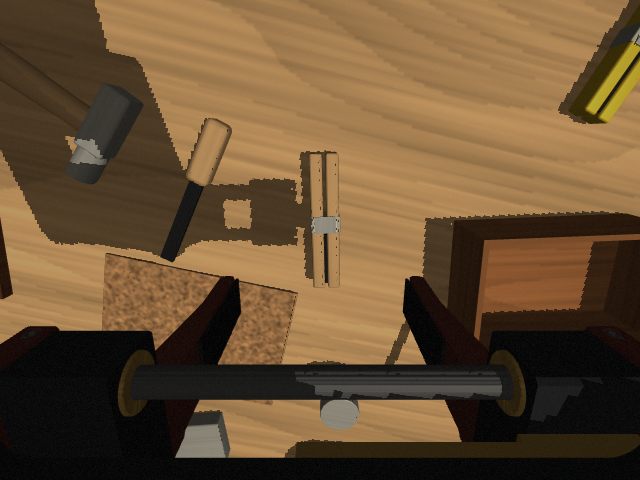

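```bash
python3 -m handwheel '{"dp":[[-0.01,0.012,-0.3],[-0.01,0.012,-0.55],[-0.01,0.012,-0.68],[-0.01,0.012,-0.685],[-0.01,0.012,-0.685]],"dr":[[0,0,0.01],[0,0,0.01],[0,0,0.01],[0,0,0.01],[0,0,0.01]],"jaw":[1,1,1,1,1]}' && python3 -m handwheel '{"dp":[[0,0,0],[0,0,0],[0,0,0],[0,0,0]],"dr":[[0,0,0],[0,0,0],[0,0,0],[0,0,0]],"jaw":[-1,-1,-1,-1]}' 25; python3 -c "
from h import *
o=get_obs();print(o['time_s'],o['qpos'],o['tool_pos'],o['grip_width'])"
```

```text
time_s: 3.55
tool_pos: [0.4331, 0.0549, 0.0166]
orientation: [3.141, 0.002, -2.902]
wrist_force: [-0.8, 0.3, -0.0]
grip_width: 0.0875
time_s: 4.05
tool_pos: [0.4331, 0.0548, 0.0168]
orientation: [3.141, 0.003, -2.902]
wrist_force: [0.9, 0.2, -0.3]
grip_width: 0.051
4.05 [ 0.09757923  0.51658507  2.13992505  0.00289235  0.48270103 -1.71503092] [0.43314896 0.05478975 0.01678177] 0.05104591846836882
```

```bash
python3 -m handwheel '{"dp":[[0,-0.017,-0.012],[0,-0.017,-0.012],[0,-0.017,-0.012],[0,-0.017,-0.012],[0,-0.017,-0.012]],"dr":[[0,0,0],[0,0,0],[0,0,0],[0,0,0],[0,0,0]],"jaw":[-1,-1,-1,-1,-1]}' 25; python3 -m handwheel '{"dp":[[0,0,0],[0,0,0]],"dr":[[0,0,0],[0,0,0]],"jaw":[-1,-1]}'
```

```text
time_s: 4.68
tool_pos: [0.4332, 0.0514, 0.0144]
orientation: [3.141, 0.003, -2.902]
wrist_force: [1.3, -0.0, 0.1]
grip_width: 0.002
time_s: 4.92
tool_pos: [0.4332, 0.0514, 0.0144]
orientation: [3.141, 0.003, -2.902]
wrist_force: [-0.3, 0.1, 0.6]
grip_width: 0.0004
```

```bash
python3 -c "
from h import *
o=get_obs();print(o['time_s'],o['qpos'],o['tool_pos'],o['grip_width'])
for n in ['wrist','scene','top']:
    p=get_image(n);cv2.imwrite('pics/e_%s.png'%n,p['pixels'] if n=='wrist' else p['pixels'])
"
```

```text
4.925 [ 0.08990053  0.52166487  2.14100435  0.0030134   0.4765057  -1.72287124] [0.43318493 0.05144135 0.01440122] 0.00043393793278965413
```

View pics/e_wrist.png

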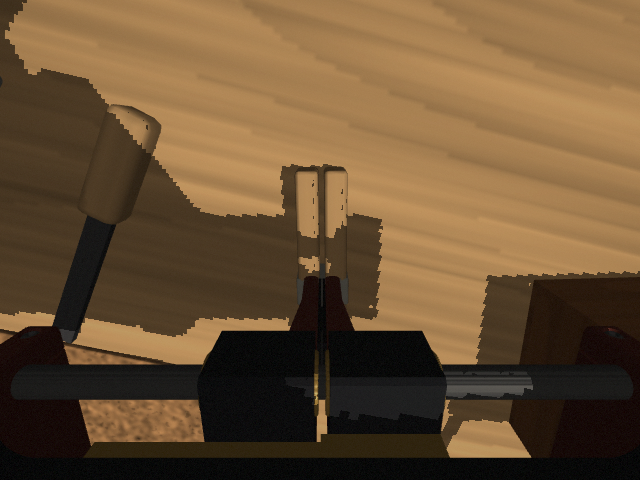

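View pics/e_scene.png

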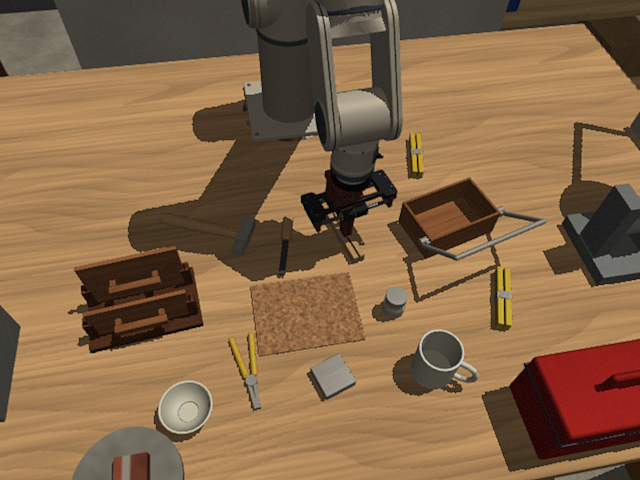

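```bash
python3 - <<'E'
from h import *
o=get_obs();p=get_image('scene');K=cam(p);V=np.array(p["view"])
T=o['tool_pos'];im=p["pixels"].copy()
for dz in (-.011,0,.04,.089): 
    u=proj(K,V,T+[0,0,dz])[0];print(dz,u)
x0,y0=290,150;s=6
c=cv2.resize(im[y0:y0+100,x0:x0+120],None,fx=s,fy=s,interpolation=cv2.INTER_CUBIC)
for dz in (-.011,0,.04):
    u=(proj(K,V,T+[0,0,dz])[0]-[x0,y0]+.5)*s;cv2.circle(c,tuple(int(a) for a in u),3,(0,0,255),-1)
cv2.imwrite("pics/f.png",c)
p=get_image('wrist');K=cam(p);V=wview(p,o)
print(proj(K,V,[T+[0,0,-.011],[.37,.036,.022],[.433,.051,.022],[.37,.036,0]]))
E
```

```text
-0.011 [344.15519071 237.2386831 ]
0 [344.48991524 234.16300272]
0.04 [345.75427358 222.5452041 ]
0.089 [347.41192915 207.31351865]
[[321.61205688 278.83436584]
 [321.70728017 172.69217445]
 [320.97915257 292.44227123]
 [321.64158772 168.15475463]]
```

View pics/f.png

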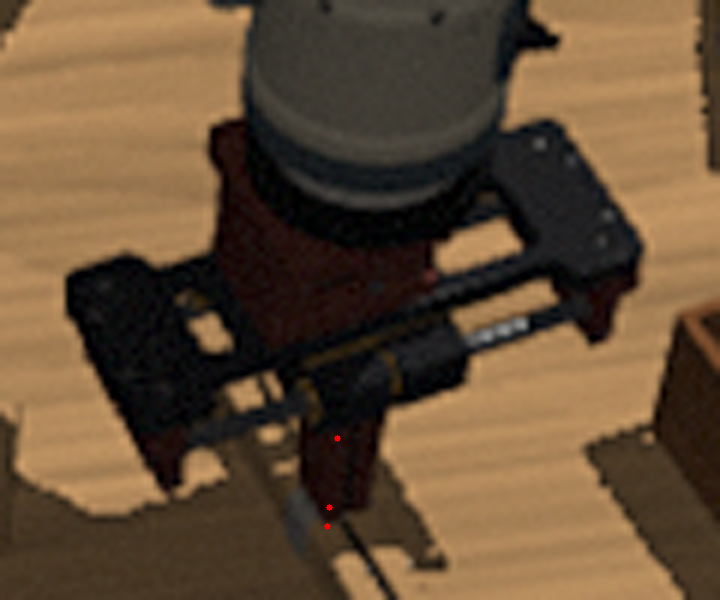

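```bash
python3 - <<'E'
from h import *
p=get_image('wrist');K=cam(p);M=np.linalg.inv(np.array(p["mount"]))
for d in (-.03,-.02,-.015,-.01,-.005,0,.005,.011,.02):
    print(d,[proj(K,M,[[x,0.0135,d],[x,-.0135,d]]).round(1).tolist() for x in (-.01,0.01)])
cv2.imwrite("pics/g.png",cv2.resize(p["pixels"][255:345,260:390],None,fx=6,fy=6,interpolation=cv2.INTER_CUBIC))
E
```

```text
-0.03 [[[349.0, 331.9], [294.3, 331.9]], [[350.1, 295.2], [293.3, 295.2]]]
-0.02 [[[347.5, 321.1], [295.8, 321.1]], [[348.5, 286.1], [294.9, 286.1]]]
-0.015 [[[346.8, 316.1], [296.4, 316.1]], [[347.7, 281.9], [295.6, 281.9]]]
-0.01 [[[346.2, 311.4], [297.1, 311.4]], [[347.0, 278.0], [296.3, 277.9]]]
-0.005 [[[345.6, 306.9], [297.7, 306.9]], [[346.4, 274.2], [296.9, 274.2]]]
0 [[[345.0, 302.6], [298.3, 302.6]], [[345.7, 270.6], [297.6, 270.6]]]
0.005 [[[344.4, 298.6], [298.8, 298.6]], [[345.1, 267.2], [298.2, 267.2]]]
0.011 [[[343.8, 293.9], [299.5, 293.9]], [[344.4, 263.4], [298.8, 263.4]]]
0.02 [[[342.9, 287.5], [300.4, 287.5]], [[343.5, 258.0], [299.8, 258.0]]]
```

View pics/g.png

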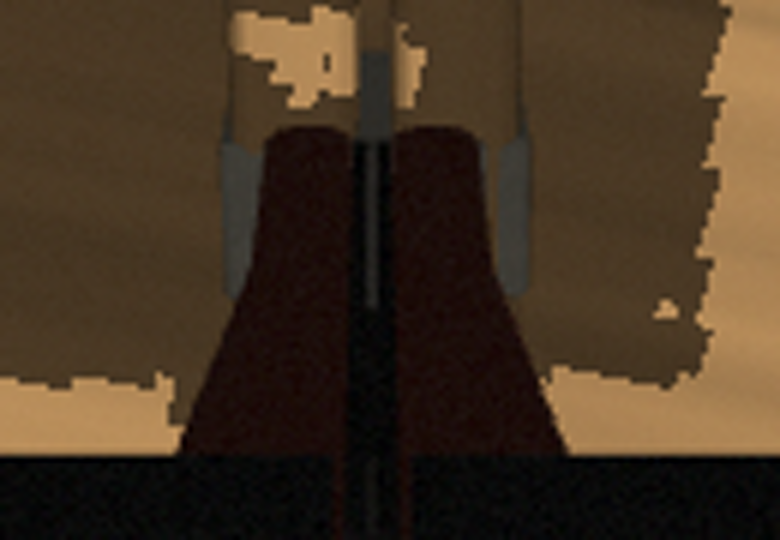

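```bash
python3 -m handwheel '{"dp":[[0,0,0],[0,0,0],[0,0,0],[0,0,0],[0,0,0]],"dr":[[0,0,0],[0,0,0],[0,0,0],[0,0,0],[0,0,0]],"jaw":[0,0,0,0,0]}' && python3 -m handwheel '{"dp":[[0,0,-0.02],[0,0,-0.04]],"dr":[[0,0,0],[0,0,0]],"jaw":[0,0]}';python3 -m handwheel '{"dp":[[0,0,-0.02],[0,0,-0.02]],"dr":[[0,0,0],[0,0,0]],"jaw":[0,0]}'; python3 -c "
from h import *
p=get_image('wrist');cv2.imwrite('pics/h.png',p['pixels'])
p=get_image('scene');cv2.imwrite('pics/h2.png',cv2.resize(p['pixels'][150:250,290:410],None,fx=6,fy=6,interpolation=cv2.INTER_CUBIC))"
```

```text
time_s: 5.85
tool_pos: [0.4332, 0.0514, 0.0144]
orientation: [3.141, 0.003, -2.902]
wrist_force: [0.5, -0.8, -0.4]
grip_width: 0.0436
time_s: 6.1
tool_pos: [0.4332, 0.0514, 0.0061]
orientation: [3.141, 0.003, -2.902]
wrist_force: [-0.4, 0.0, -0.2]
grip_width: 0.0438
time_s: 6.35
tool_pos: [0.4328, 0.0514, 0.0017]
orientation: [3.14, 0.002, -2.902]
wrist_force: [-0.7, 0.4, 0.3]
grip_width: 0.0443
```

View pics/h.png

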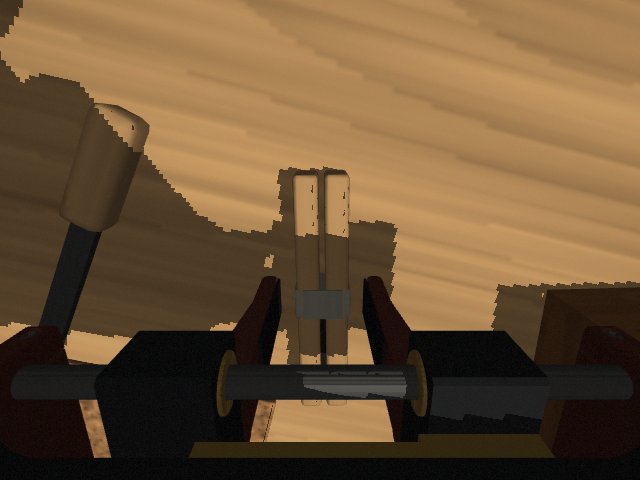

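View pics/h2.png

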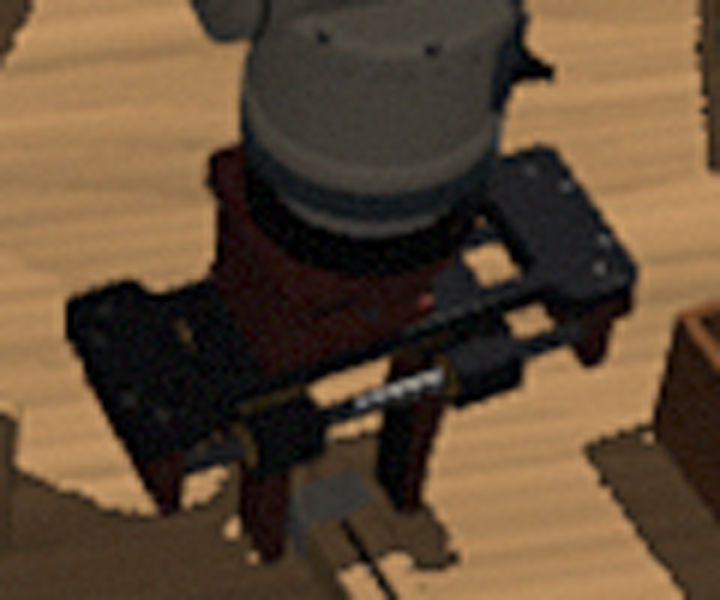

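```bash
python3 -m handwheel '{"dp":[[0,0,-0.02],[0,0,-0.02]],"dr":[[0,0,0],[0,0,0]],"jaw":[0,0]}';python3 -m handwheel '{"dp":[[0,0,-0.015],[0,0,-0.015]],"dr":[[0,0,0],[0,0,0]],"jaw":[0,0]}'; python3 -m handwheel '{"dp":[[0,0,0],[0,0,0],[0,0,0],[0,0,0],[0,0,0]],"dr":[[0,0,0],[0,0,0],[0,0,0],[0,0,0],[0,0,0]],"jaw":[-1,-1,-1,-1,-1]}' 25
```

```text
time_s: 6.7
tool_pos: [0.4329, 0.0514, -0.0022]
orientation: [3.141, 0.002, -2.902]
wrist_force: [-0.6, -0.5, -0.7]
grip_width: 0.0439
time_s: 6.95
tool_pos: [0.4328, 0.0514, -0.0054]
orientation: [3.14, 0.002, -2.902]
wrist_force: [-0.3, 0.2, 0.3]
grip_width: 0.044
time_s: 7.58
tool_pos: [0.4328, 0.0514, -0.0054]
orientation: [3.14, 0.002, -2.902]
wrist_force: [-0.4, 0.2, -0.2]
grip_width: 0.0279
```

```bash
python3 -m handwheel '{"dp":[[0,0,0.3],[0,0,0.6],[0,0,0.6]],"dr":[[0,0,0],[0,0,0],[0,0,0]],"jaw":[-1,-1,-1]}';python3 -m handwheel '{"dp":[[0,0.2,0],[0,0.5,0],[0,0.55,0],[0,0.55,0],[0,0.55,0]],"dr":[[0,0,-0.98],[0,0,-0.98],[0,0,-0.98],[0,0,-0.98],[0,0,-0.98]],"jaw":[-1,-1,-1,-1,-1]}'; python3 -m handwheel '{"dp":[[0,0.2,0],[0,0.5,0],[0,0.55,0],[0,0.55,0],[0,0.55,0]],"dr":[[0,0,-0.98],[0,0,-0.98],[0,0,-0.98],[0,0,-0.98],[0,0,-0.98]],"jaw":[-1,-1,-1,-1,-1]}';  python3 -c "
from h import *
o=get_obs();print(o['qpos'],o['tool_pos'])
p=get_image('wrist');cv2.imwrite('pics/i.png',p['pixels']);K=cam(p);V=wview(p,o)
c=(.4355,.2715,.268)
R=np.array([[np.cos(c[2]),-np.sin(c[2])],[np.sin(c[2]),np.cos(c[2])]])
for a in [(-.055,-.085),(-.055,.085),(.055,-.085),(.055,.085)]:
    w=R@np.array(a)+c[:2]; print(a,proj(K,V,[w[0],w[1],.065]))
p=get_image('top');cv2.imwrite('pics/i2.png',p['pixels'])
"
```

```text
time_s: 7.95
tool_pos: [0.4358, 0.0517, 0.1183]
orientation: [-3.141, 0.01, -2.902]
wrist_force: [-0.6, 0.2, -1.0]
grip_width: 0.0278
time_s: 8.57
tool_pos: [0.4348, 0.1618, 0.1169]
orientation: [-3.14, 0.009, 2.609]
wrist_force: [-0.1, 0.7, -0.7]
grip_width: 0.0279
time_s: 9.2
tool_pos: [0.4339, 0.2716, 0.1156]
orientation: [-3.138, 0.009, 1.84]
wrist_force: [-0.2, -0.6, -0.6]
grip_width: 0.0275
[ 0.54092811  0.4040627   1.94107322 -0.01098246  0.80282561  0.27956505] [0.43391653 0.27158179 0.11555981]
(-0.055, -0.085) [[255.05117536 355.01956797]]
(-0.055, 0.085) [[239.07400043 129.17022165]]
(0.055, -0.085) [[394.10834418 355.61364612]]
(0.055, 0.085) [[412.39380852 129.42094007]]
```

View pics/i.png

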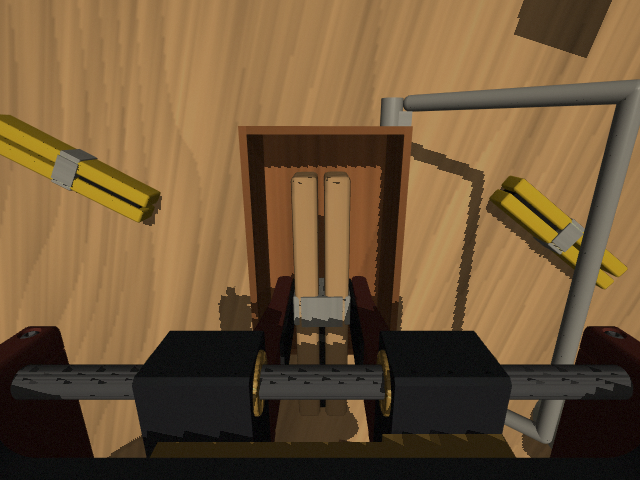

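```bash
python3 -m handwheel '{"dp":[[0.01,0,-0.2],[0.01,0,-0.4],[0.01,0,-0.54],[0.01,0,-0.56],[0.01,0,-0.56]],"dr":[[0,-0.01,0],[0,-0.01,0],[0,-0.01,0],[0,-0.01,0],[0,-0.01,0]],"jaw":[-1,-1,-1,-1,-1]}'
```

```text
time_s: 9.93
tool_pos: [0.4365, 0.2713, 0.0043]
orientation: [3.137, 0.011, 1.842]
wrist_force: [-0.2, 0.6, -0.6]
grip_width: 0.0279
```

```bash
python3 -m handwheel '{"dp":[[0,0,-0.018],[0,0,-0.018],[0,0,-0.018]],"dr":[[0,0,0],[0,0,0],[0,0,0]],"jaw":[-1,-1,-1]}'; python3 -m handwheel '{"dp":[[0,0,0],[0,0,0],[0,0,0],[0,0,0]],"dr":[[0,0,0],[0,0,0],[0,0,0],[0,0,0]],"jaw":[-0.02,-0.02,-0.02,-0.02]}'; python3 -m handwheel '{"dp":[[0,0,0.2],[0,0,0.5],[0,0,0.8],[0,0,0.8]],"dr":[[0,0,0],[0,0,0],[0,0,0],[0,0,0]],"jaw":[0,0,0,0]}';  python3 -c "
from h import *
o=get_obs();print(o['qpos'],o['tool_pos'])
p=get_image('wrist');cv2.imwrite('pics/j.png',p['pixels'])
"
```

```text
time_s: 10.3
tool_pos: [0.4368, 0.2714, 0.0013]
orientation: [3.136, 0.011, 1.843]
wrist_force: [0.6, -0.3, -1.2]
grip_width: 0.0277
time_s: 10.8
tool_pos: [0.4368, 0.2714, 0.0013]
orientation: [3.136, 0.011, 1.843]
wrist_force: [0.2, 0.1, -0.2]
grip_width: 0.043
time_s: 11.3
tool_pos: [0.4395, 0.2731, 0.1658]
orientation: [3.128, 0.009, 1.843]
wrist_force: [0.4, -0.4, -0.5]
grip_width: 0.0439
[ 0.54041259  0.32526541  1.91027435 -0.01529904  0.89481726  0.27813131] [0.43951679 0.27312794 0.16576121]
```

View pics/j.png

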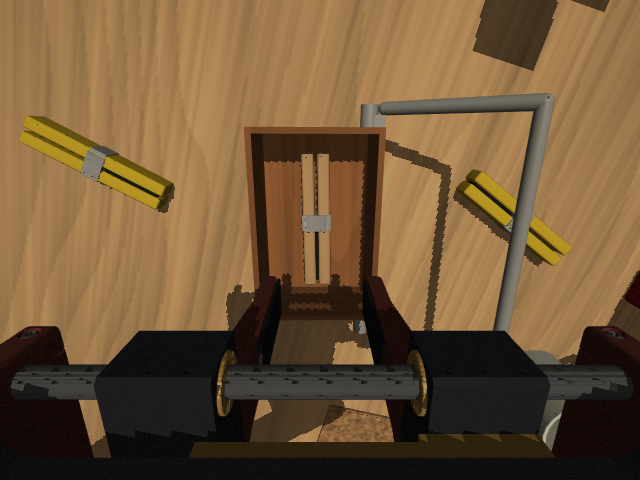

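```bash
python3 - <<'E'
import numpy as np
from scipy.optimize import least_squares
D=np.array([[.42385,1.63072,.62440,.2114],[.22739,1.91737,.4923,.2125],[.24337,2.0776,.4375,.1515],[.52166,2.1410,.4362,.0144],[.32527,1.91027,.5174,.1658],[.40406,1.94107,.5115,.1156],[.51659,2.13993,.4366,.0168]])
def f(p):
    a1,L2,L3,C,ph=p
    return np.r_[a1+L2*np.sin(D[:,0])+L3*np.sin(D[:,0]+D[:,1]+ph)-D[:,2],C+L2*np.cos(D[:,0])+L3*np.cos(D[:,0]+D[:,1]+ph)-D[:,3]]
s=least_squares(f,[0,.45,.45,.05,0]);print(s.x,f(s.x).round(4),s.cost)
E
```

```text
[ 0.00114936  0.5606149   0.48989298 -0.00696659  0.15626471] [ 0.0002  0.0002  0.0008 -0.0003 -0.0032  0.0027 -0.0004  0.0001 -0.0001
 -0.0001  0.0001 -0.0001  0.      0.    ] 9.398071848586637e-06
```

```bash
M='{"dp":[[0.02,-0.2,0],[0.04,-0.4,0],[0.06,-0.6,0],[0.073,-0.8,0],[0.073,-0.8,0]],"dr":[[0,0,-0.24],[0,0,-0.48],[0,0,-0.72],[0,0,-1],[0,0,-1]],"jaw":[0,0,0,0,0]}'; true
python3 -m handwheel '{"dp":[[0.02,-0.2,0],[0.04,-0.4,0],[0.06,-0.6,0],[0.073,-0.8,0],[0.073,-0.8,0]],"dr":[[0,0,-0.24],[0,0,-0.48],[0,0,-0.72],[0,0,-1],[0,0,-1]],"jaw":[0,0,0,0,0]}'
python3 -m handwheel '{"dp":[[0.02,-0.2,0],[0.04,-0.4,0],[0.06,-0.6,0],[0.073,-0.8,0],[0.073,-0.8,0]],"dr":[[0,0,-0.24],[0,0,-0.48],[0,0,-0.72],[0,0,-1],[0,0,-1]],"jaw":[0,0,0,0,0]}'
python3 -m handwheel '{"dp":[[0.02,-0.2,0],[0.04,-0.4,0],[0.06,-0.6,0],[0.073,-0.8,0],[0.073,-0.8,0]],"dr":[[0,0,-0.24],[0,0,-0.48],[0,0,-0.72],[0,0,-1],[0,0,-1]],"jaw":[0,0,0,0,0]}'
```

```text
time_s: 11.98
tool_pos: [0.4511, 0.11, 0.1614]
orientation: [3.135, 0.013, 1.052]
wrist_force: [-0.6, 0.7, -0.4]
grip_width: 0.0438
time_s: 12.6
tool_pos: [0.4654, -0.0512, 0.1601]
orientation: [3.135, 0.014, 0.262]
wrist_force: [-0.8, 0.1, 0.3]
grip_width: 0.0441
time_s: 13.22
tool_pos: [0.4802, -0.2125, 0.1586]
orientation: [3.135, 0.016, -0.527]
wrist_force: [-0.2, 0.7, -0.7]
grip_width: 0.0443
```

```bash

python3 -m handwheel '{"dp":[[0.02,-0.2,0],[0.04,-0.4,0],[0.06,-0.6,0],[0.09,-0.765,0],[0.09,-0.765,0]],"dr":[[0,0,-0.24],[0,0,-0.48],[0,0,-0.72],[0,0,-1],[0,0,-1]],"jaw":[0,0,0,0,0]}'
cat >> h.py <<'E'
def toolR(yaw,tilt_axis=None,tilt=0):
    from scipy.spatial.transform import Rotation as R
    b=R.from_euler('xyz',[np.pi,0,yaw])
    if tilt: b=R.from_rotvec(np.array(tilt_axis)*tilt)*b
    return b
def delta(obs,Rt,pos):
    from scipy.spatial.transform import Rotation as R
    d=(Rt*R.from_euler('xyz',obs["orientation"]).inv()).as_rotvec()
    print("t",obs["time_s"],"pos",obs["tool_pos"].round(4),"DR",(d/(np.pi/4)).round(3),"DP",((np.array(pos)-obs["tool_pos"])/.2).round(3))
E
python3 -c "
from h import *
o=get_obs();print(o['qpos']);p=get_image('wrist');cv2.imwrite('pics/k.png',p['pixels']);K=cam(p);V=wview(p,o)
delta(o,toolR(-1.469),[.498,-.3657,.16])
c=(.5334,-.3624,.1015);R=np.array([[np.cos(c[2]),-np.sin(c[2])],[np.sin(c[2]),np.cos(c[2])]])
for a in [(-.039,-.088),(-.039,.088),(-.031,-.088),(-.031,.088)]:
    w=R@np.array(a)+c[:2]; print(a,proj(K,V,[w[0],w[1],.128]))
"
```

```text
time_s: 13.85
tool_pos: [0.4986, -0.3666, 0.1567]
orientation: [3.134, 0.017, -1.315]
wrist_force: [-0.4, 0.2, 0.1]
grip_width: 0.044
[-0.65559607  0.48734376  1.67069406  0.00551639  1.00131234  2.22734659]
t 13.85 pos [ 0.4986 -0.3666  0.1567] DR [-0.02  -0.013 -0.196] DP [-0.003  0.004  0.017]
(-0.039, -0.088) [[350.07415126 126.98626273]]
(-0.039, 0.088) [[306.74955489 376.98761875]]
(-0.031, -0.088) [[336.24183723 124.70352425]]
(-0.031, 0.088) [[295.92068795 375.67150837]]
```

View pics/k.png

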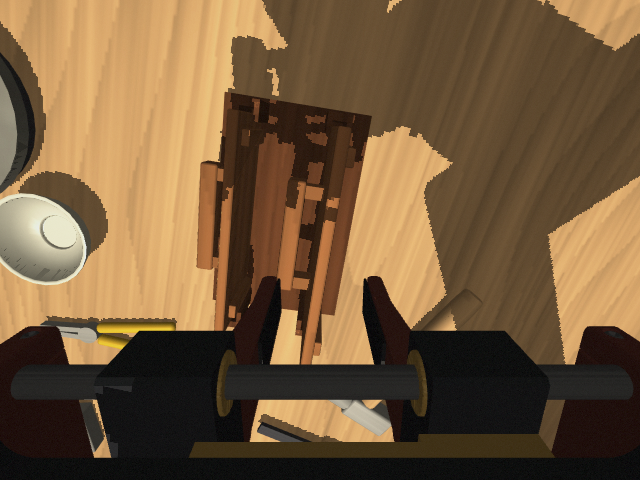

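```bash

python3 -m handwheel '{"dp":[[0,0,0],[0,0,0],[0,0,0]],"dr":[[-0.02,-0.013,-0.196],[-0.02,-0.013,-0.196],[-0.02,-0.013,-0.196]],"jaw":[0,0,0]}'
python3 -c "
from h import *
o=get_obs();print(o['qpos']);p=get_image('wrist');K=cam(p);V=wview(p,o)
delta(o,toolR(-1.469),[.498,-.3657,.089])
im=cv2.resize(p['pixels'][100:400,190:430],None,fx=2,fy=2)
c=(.5334,-.3624,.1015);R=np.array([[np.cos(c[2]),-np.sin(c[2])],[np.sin(c[2]),np.cos(c[2])]])
for a in [(-.039,-.088),(-.039,.088),(-.031,-.088),(-.031,.088)]:
    w=R@np.array(a)+c[:2]; q=proj(K,V,[w[0],w[1],.128])[0];print(a,q); cv2.circle(im,tuple(int(v) for v in (q-[190,100])*2),2,(0,255,0),-1)
cv2.imwrite('pics/l.png',im)
"
```

```text
time_s: 14.28
tool_pos: [0.4984, -0.3647, 0.1559]
orientation: [3.14, 0.002, -1.464]
wrist_force: [-0.2, -0.2, -0.0]
grip_width: 0.0439
[-6.51092939e-01  4.79629132e-01  1.68593981e+00  2.84183799e-04
  9.77995660e-01  2.38395856e+00]
t 14.275 pos [ 0.4984 -0.3647  0.1559] DR [-0.002 -0.002 -0.006] DP [-0.002 -0.005 -0.335]
(-0.039, -0.088) [327.65931379 121.44716877]
(-0.039, 0.088) [325.03888743 377.9162075 ]
(-0.031, -0.088) [313.588799   121.36772716]
(-0.031, 0.088) [314.0271503  377.88452371]
```

View pics/l.png

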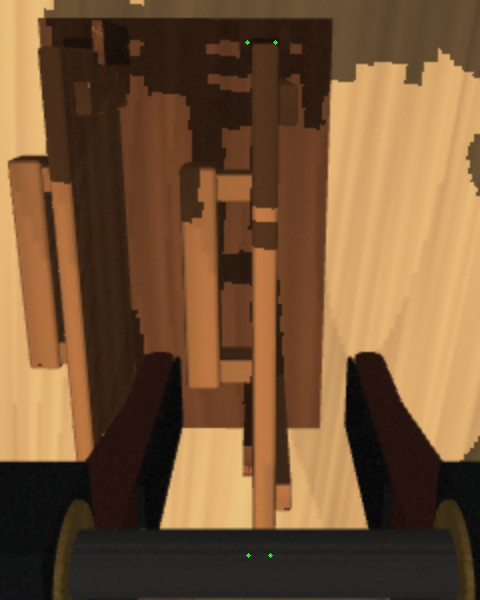

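```bash

python3 -m handwheel '{"dp":[[-0.008,-0.005,-0.15],[-0.008,-0.005,-0.3],[-0.008,-0.005,-0.33],[-0.008,-0.005,-0.33]],"dr":[[0,0,-0.006],[0,0,-0.006],[0,0,-0.006],[0,0,-0.006]],"jaw":[0,0,0,0]}'
python3 -c "
from h import *
o=get_obs()
delta(o,toolR(-1.469),[.4968,-.3658,.089]);p=get_image('wrist');cv2.imwrite('pics/m.png',p['pixels'])"
```

```text
time_s: 14.82
tool_pos: [0.497, -0.3659, 0.0904]
orientation: [3.141, 0.001, -1.469]
wrist_force: [-0.1, 0.6, 0.2]
grip_width: 0.0442
t 14.825 pos [ 0.497  -0.3659  0.0904] DR [-0.002 -0.002  0.   ] DP [-0.001  0.    -0.007]
```

View pics/m.png

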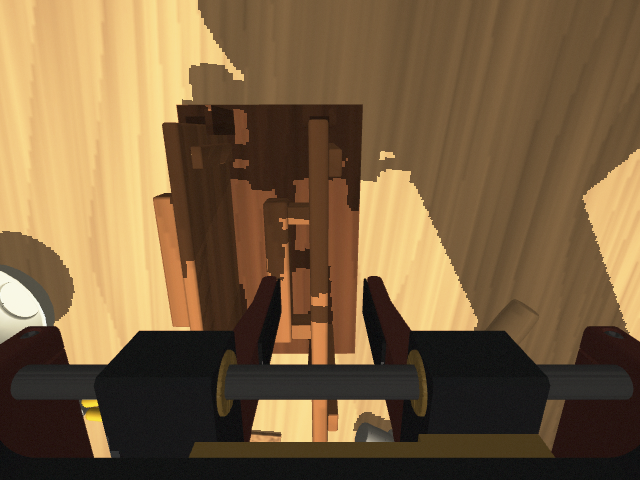

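```bash

python3 -m handwheel '{"dp":[[0,0,0],[0,0,0],[0,0,0],[0,0,0],[0,0,0]],"dr":[[0,0,0],[0,0,0],[0,0,0],[0,0,0],[0,0,0]],"jaw":[-1,-1,-1,-1,-1]}' 50
python3 -m handwheel '{"dp":[[0,0,0.02],[0,0,0.08],[0,0,0.15]],"dr":[[0,0,0],[0,0,0],[0,0,0]],"jaw":[-1,-1,-1]}'
python3 -m handwheel '{"dp":[[0,0,0.1],[0,0,0.25],[0,0,0.4],[0,0,0.5],[0,0,0.5]],"dr":[[0,0,0],[0,0,0],[0,0,0],[0,0,0],[0,0,0]],"jaw":[-1,-1,-1,-1,-1]}'
```

```text
time_s: 15.5
tool_pos: [0.4975, -0.3663, 0.0912]
orientation: [3.142, 0.0, -1.469]
wrist_force: [-0.7, 1.1, 2.2]
grip_width: 0.0077
time_s: 15.88
tool_pos: [0.4974, -0.3663, 0.122]
orientation: [3.141, 0.0, -1.469]
wrist_force: [0.6, 0.2, -0.9]
grip_width: 0.0078
time_s: 16.5
tool_pos: [0.4984, -0.367, 0.2247]
orientation: [-3.138, -0.003, -1.469]
wrist_force: [0.0, 0.1, -1.1]
grip_width: 0.0077
```

```bash

python3 -m handwheel '{"dp":[[0.03,0.1,0.03],[0.06,0.2,0.03],[0.1,0.3,0.03],[0.125,0.385,0.03],[0.125,0.385,0.03]],"dr":[[0,0,0.24],[0,0,0.48],[0,0,0.72],[0,0,0.966],[0,0,0.966]],"jaw":[-1,-1,-1,-1,-1]}'
python3 -m handwheel '{"dp":[[0.03,0.1,0.03],[0.06,0.2,0.03],[0.1,0.3,0.03],[0.125,0.385,0.03],[0.125,0.385,0.03]],"dr":[[0,0,0.24],[0,0,0.48],[0,0,0.72],[0,0,0.966],[0,0,0.966]],"jaw":[-1,-1,-1,-1,-1]}'
python3 -m handwheel '{"dp":[[0.03,0.1,0.03],[0.06,0.2,0.03],[0.1,0.3,0.03],[0.125,0.385,0.03],[0.125,0.385,0.03]],"dr":[[0,0,0.24],[0,0,0.48],[0,0,0.72],[0,0,0.966],[0,0,0.966]],"jaw":[-1,-1,-1,-1,-1]}'
python3 -m handwheel '{"dp":[[0.03,0.1,0.03],[0.06,0.2,0.03],[0.1,0.3,0.03],[0.125,0.385,0.03],[0.125,0.385,0.03]],"dr":[[0,0,0.24],[0,0,0.48],[0,0,0.72],[0,0,0.966],[0,0,0.966]],"jaw":[-1,-1,-1,-1,-1]}'
python3 -c "
from h import *
o=get_obs();print(o['qpos'])
delta(o,toolR(1.566),[.60,-.0595,.2])
delta(o,toolR(1.566,[0,1,0],np.radians(35)),[.60,-.0595,.2])
for n in ['wrist','scene']:
    p=get_image(n);cv2.imwrite('pics/n_%s.png'%n,p['pixels'])"
```

```text
time_s: 17.12
tool_pos: [0.5231, -0.2889, 0.2299]
orientation: [-3.139, -0.001, -0.71]
wrist_force: [-0.5, -0.2, -0.9]
grip_width: 0.0077
time_s: 17.75
tool_pos: [0.5479, -0.2118, 0.2355]
orientation: [-3.139, -0.0, 0.045]
wrist_force: [-0.7, -1.0, -0.6]
grip_width: 0.0078
time_s: 18.38
tool_pos: [0.5729, -0.1351, 0.2412]
orientation: [-3.139, -0.0, 0.799]
wrist_force: [0.5, 0.1, -0.8]
grip_width: 0.0076
time_s: 19.0
tool_pos: [0.5979, -0.0587, 0.247]
orientation: [-3.138, 0.0, 1.551]
wrist_force: [0.0, -0.1, -1.9]
grip_width: 0.0079
[-1.17283432e-01  3.51890083e-01  1.65190015e+00 -7.03427258e-04
  1.14098475e+00 -9.75151998e-02]
t 19.0 pos [ 0.5979 -0.0587  0.247 ] DR [ 0.    -0.004  0.019] DP [ 0.01  -0.004 -0.235]
t 19.0 pos [ 0.5979 -0.0587  0.247 ] DR [0.006 0.774 0.018] DP [ 0.01  -0.004 -0.235]
```

View pics/n_scene.png

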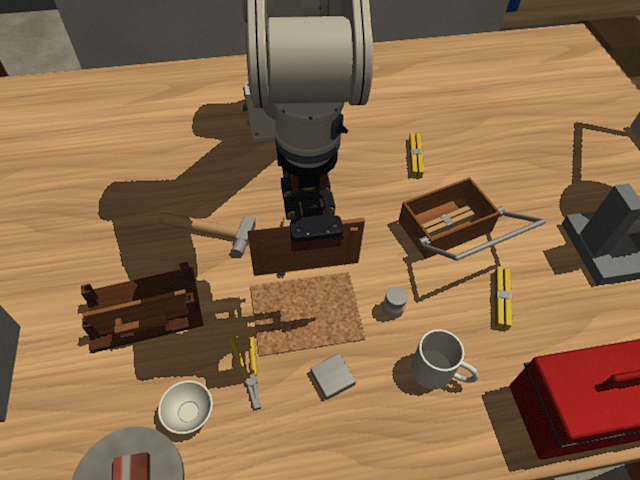

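```bash

python3 -m handwheel '{"dp":[[0,0,0],[0,0,0],[-0.05,0,-0.1],[-0.1,-0.004,-0.2],[-0.11,-0.004,-0.3]],"dr":[[0,0.2,0.01],[0,0.4,0.018],[0.003,0.6,0.018],[0.006,0.774,0.018],[0.006,0.774,0.018]],"jaw":[-1,-1,-1,-1,-1]}'
python3 -c "
from h import *
o=get_obs();print(o['qpos'])
delta(o,toolR(1.566,[0,1,0],np.radians(35)),[.576,-.0595,.085])"
```

```text
time_s: 19.73
tool_pos: [0.5756, -0.0612, 0.184]
orientation: [-2.529, 0.005, 1.562]
wrist_force: [-0.4, 0.2, -1.5]
grip_width: 0.0079
[-0.09633868  0.71218736  1.33894702 -0.05506809  1.70109977 -0.07539208]
t 19.725 pos [ 0.5756 -0.0612  0.184 ] DR [ 0.003 -0.003  0.007] DP [ 0.002  0.009 -0.495]
```

```bash

python3 -m handwheel '{"dp":[[0,0.009,-0.15],[0,0.009,-0.3],[0,0.009,-0.44],[0,0.009,-0.48],[0,0.009,-0.48]],"dr":[[0.003,-0.003,0.007],[0.003,-0.003,0.007],[0.003,-0.003,0.007],[0.003,-0.003,0.007],[0.003,-0.003,0.007]],"jaw":[-1,-1,-1,-1,-1]}'
python3 -m handwheel '{"dp":[[0,0,-0.02],[0,0,-0.02]],"dr":[[0,0,0],[0,0,0]],"jaw":[-1,-1]}'
python3 -c "
from h import *
p=get_image('scene');cv2.imwrite('pics/o.png',cv2.resize(p['pixels'][180:400,200:460],None,fx=3,fy=2.7))"
```

```text
time_s: 20.35
tool_pos: [0.5756, -0.0598, 0.0885]
orientation: [-2.532, 0.004, 1.566]
wrist_force: [0.2, -0.6, -2.3]
grip_width: 0.0078
time_s: 20.6
tool_pos: [0.5761, -0.0599, 0.0852]
orientation: [-2.534, 0.004, 1.565]
wrist_force: [-0.2, 0.7, -1.1]
grip_width: 0.0078
```

View pics/o.png

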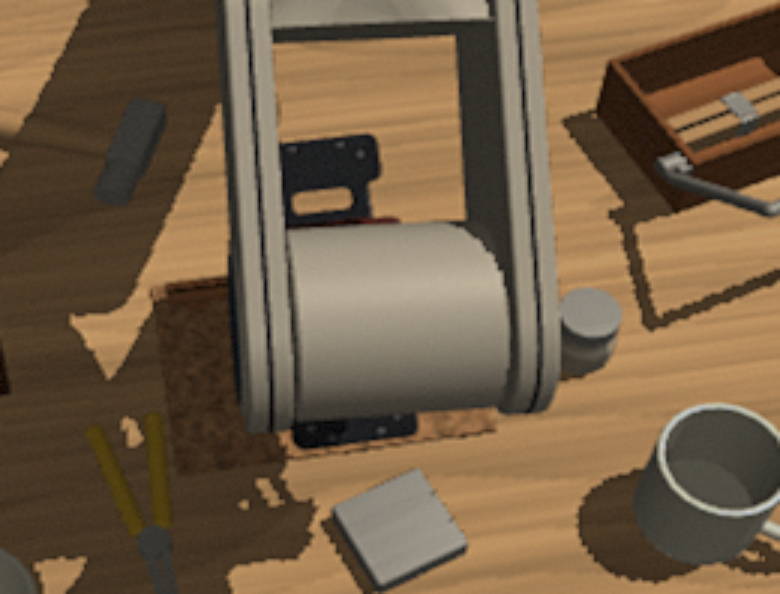

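Arm hides the lid from the scene view; I'll continue by force and look with the wrist camera.

```bash

python3 -m handwheel '{"dp":[[0,0,-0.02],[0,0,-0.03]],"dr":[[0,0,0],[0,0,0]],"jaw":[-1,-1]}'
python3 -m handwheel '{"dp":[[0,0,-0.015],[0,0,-0.015]],"dr":[[0,0,0],[0,0,0]],"jaw":[-1,-1]}'
python3 -m handwheel '{"dp":[[0,0,-0.015],[0,0,-0.015]],"dr":[[0,0,0],[0,0,0]],"jaw":[-1,-1]}'
python3 -c "
from h import *
p=get_image('wrist');cv2.imwrite('pics/p.png',p['pixels'])"
```

```text
time_s: 20.9
tool_pos: [0.5761, -0.0598, 0.079]
orientation: [-2.534, 0.004, 1.566]
wrist_force: [0.7, 0.8, -1.0]
grip_width: 0.0077
time_s: 21.15
tool_pos: [0.5758, -0.0598, 0.0756]
orientation: [-2.533, 0.004, 1.565]
wrist_force: [-0.1, -0.1, -1.3]
grip_width: 0.0078
time_s: 21.4
tool_pos: [0.5756, -0.0598, 0.0723]
orientation: [-2.533, 0.004, 1.566]
wrist_force: [-0.6, 0.8, -1.9]
grip_width: 0.0076
```

View pics/p.png

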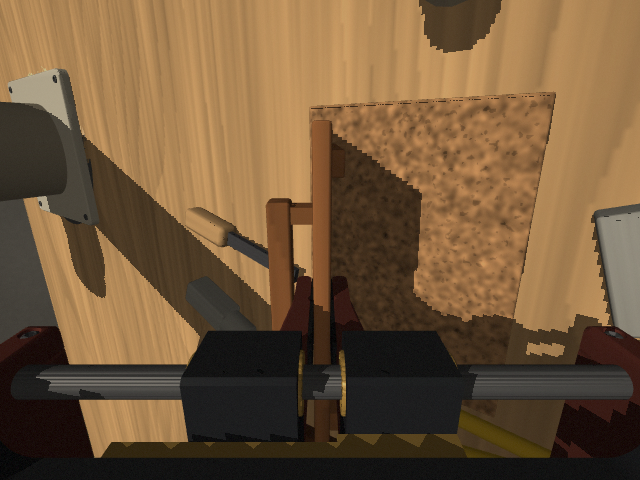

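```bash

python3 -m handwheel '{"dp":[[0,0,-0.015],[0,0,-0.015]],"dr":[[0,0,0],[0,0,0]],"jaw":[-1,-1]}'
python3 -m handwheel '{"dp":[[0,0,-0.012],[0,0,-0.012]],"dr":[[0,0,0],[0,0,0]],"jaw":[-1,-1]}'
```

```text
time_s: 21.7
tool_pos: [0.5763, -0.06, 0.0709]
orientation: [-2.533, 0.004, 1.566]
wrist_force: [1.7, -1.1, 8.5]
grip_width: 0.008
time_s: 21.95
tool_pos: [0.5766, -0.0601, 0.0706]
orientation: [-2.533, 0.004, 1.565]
wrist_force: [0.4, 0.1, 10.7]
grip_width: 0.0078
```

```bash

python3 -m handwheel '{"dp":[[0,0,0.01],[0,0,0.01],[0,0,0.01],[0,0,0.01]],"dr":[[0,0,0],[0,0,0],[0,0,0],[0,0,0]],"jaw":[-0.32,-0.32,-0.32,-0.32]}' 10
python3 -c "
from h import *
p=get_image('wrist');cv2.imwrite('pics/q.png',p['pixels'])"
```

```text
time_s: 22.45
tool_pos: [0.5765, -0.0601, 0.0724]
orientation: [-2.532, 0.004, 1.565]
wrist_force: [1.0, -0.6, -0.3]
grip_width: 0.03
```

View pics/q.png

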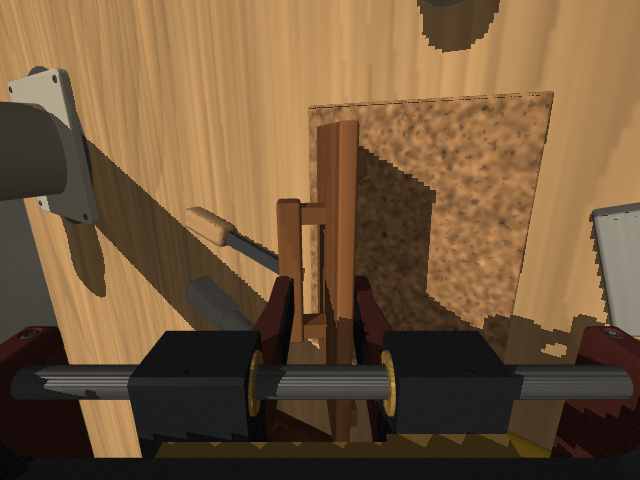

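```bash

python3 -m handwheel '{"dp":[[0.03,-0.018,-0.018],[0.06,0,-0.037],[0.09,0,-0.065],[0.125,0,-0.094],[0.125,0,-0.094]],"dr":[[0,0,0],[0,0,0],[0,0,0],[0,0,0],[0,0,0]],"jaw":[-0.32,-0.32,-0.32,-0.32,-0.32]}' 10
python3 -c "
from h import *
p=get_image('wrist');cv2.imwrite('pics/r.png',p['pixels'])"
```

```text
time_s: 23.12
tool_pos: [0.6018, -0.06, 0.0528]
orientation: [-2.532, 0.004, 1.566]
wrist_force: [1.4, 0.5, -0.6]
grip_width: 0.0297
```

View pics/r.png

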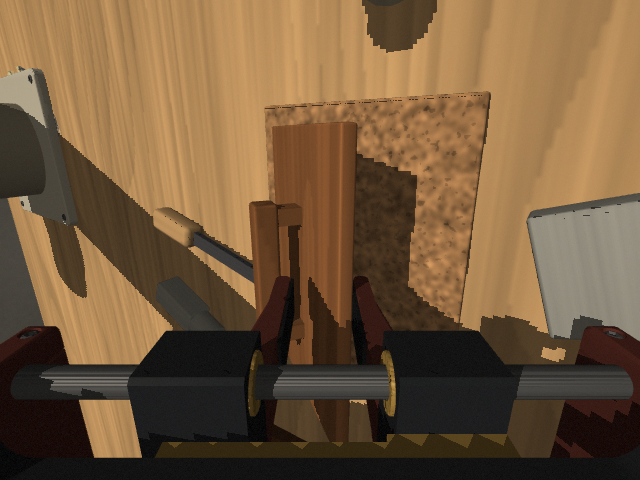

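```bash

python3 -m handwheel '{"dp":[[0.04,0,-0.04],[0.07,0,-0.085],[0.09,0,-0.13],[0.09,0,-0.13]],"dr":[[0,0,0],[0,0,0],[0,0,0],[0,0,0]],"jaw":[-0.32,-0.32,-0.32,-0.32]}' 10
python3 -c "
from h import *
p=get_image('wrist');cv2.imwrite('pics/s.png',p['pixels'])"
```

```text
time_s: 23.68
tool_pos: [0.6192, -0.0599, 0.026]
orientation: [-2.53, 0.004, 1.566]
wrist_force: [0.2, 0.5, -0.3]
grip_width: 0.03
```

View pics/s.png

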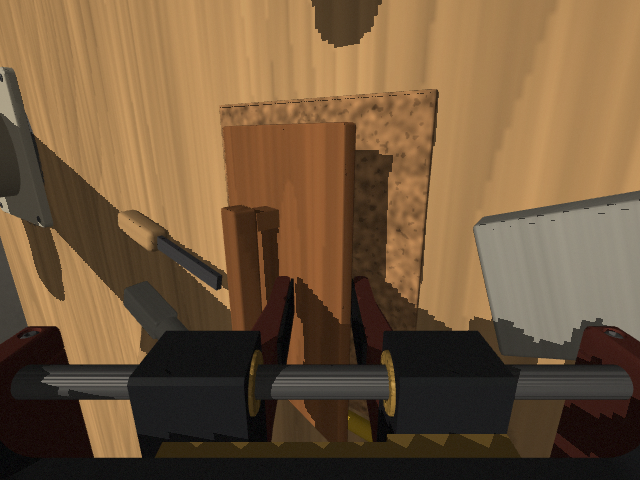

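```bash

python3 -m handwheel '{"dp":[[0.01,0,-0.025],[0.016,0,-0.05],[0.016,0,-0.05]],"dr":[[0,0,0],[0,0,0],[0,0,0]],"jaw":[-0.32,-0.32,-0.32]}' 10
python3 -m handwheel '{"dp":[[0.05,0,0],[0.1,0,0],[0.15,0,0.02],[0.16,0,0.04]],"dr":[[0,0,0],[0,0,0],[0,0,0],[0,0,0]],"jaw":[-0.32,-0.32,-0.32,-0.32]}' 10
python3 -c "
from h import *
p=get_image('wrist');cv2.imwrite('pics/t.png',p['pixels'])"
```

```text
time_s: 24.1
tool_pos: [0.6223, -0.0599, 0.0161]
orientation: [-2.53, 0.004, 1.566]
wrist_force: [-0.1, 0.2, -0.2]
grip_width: 0.0298
time_s: 24.6
tool_pos: [0.6552, -0.0599, 0.0243]
orientation: [-2.531, 0.004, 1.566]
wrist_force: [-1.0, -0.2, 0.7]
grip_width: 0.0295
```

View pics/t.png

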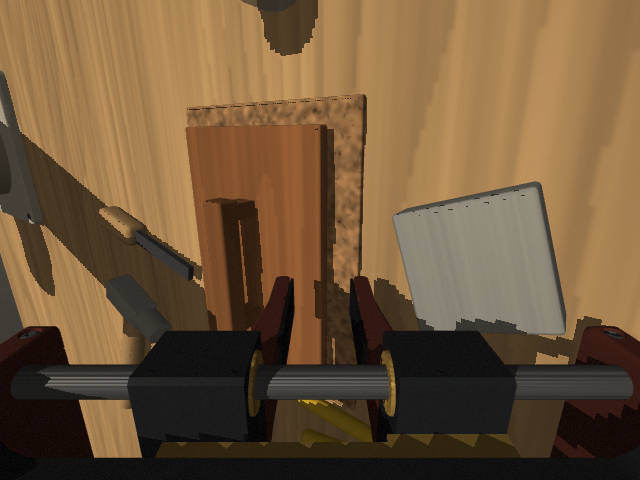

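```bash

python3 -m handwheel '{"dp":[[0.05,0,0.15],[0.05,0,0.4],[0.05,0,0.6],[0,0,0.65]],"dr":[[0,0,0],[0,0,0],[0,-0.2,0],[0,-0.4,0]],"jaw":[0,0,0,0]}'
python3 -c "
from h import *
o=get_obs();delta(o,toolR(1.566),[.585,-.0595,.13])"
```

```text
time_s: 25.15
tool_pos: [0.6579, -0.0601, 0.1582]
orientation: [-2.857, 0.003, 1.565]
wrist_force: [0.2, 0.0, 0.6]
grip_width: 0.0436
t 25.15 pos [ 0.6579 -0.0601  0.1582] DR [ 0.002 -0.363  0.002] DP [-0.364  0.003 -0.141]
```

```bash

python3 -m handwheel '{"dp":[[-0.1,0,0],[-0.3,0,0],[-0.36,0,0],[-0.36,0,0]],"dr":[[0,-0.2,0],[0,-0.363,0],[0,-0.363,0],[0,-0.363,0]],"jaw":[0,0,0,0]}'
python3 - <<'E'
from h import *
o=get_obs();delta(o,toolR(1.566),[.585,-.0595,.16])
d={}
for n in ['wrist','scene','top']:
    p=get_image(n);cv2.imwrite('pics/u_%s.png'%n,p['pixels']);d[n]=p
d['o']=o;pickle.dump(d,open('u.pkl','wb'))
E
```

```text
time_s: 25.65
tool_pos: [0.5861, -0.0603, 0.1593]
orientation: [3.14, 0.001, 1.564]
wrist_force: [-0.1, -0.3, 1.3]
grip_width: 0.044
t 25.65 pos [ 0.5861 -0.0603  0.1593] DR [0.002 0.001 0.003] DP [-0.005  0.004  0.004]
```

View pics/u_wrist.png

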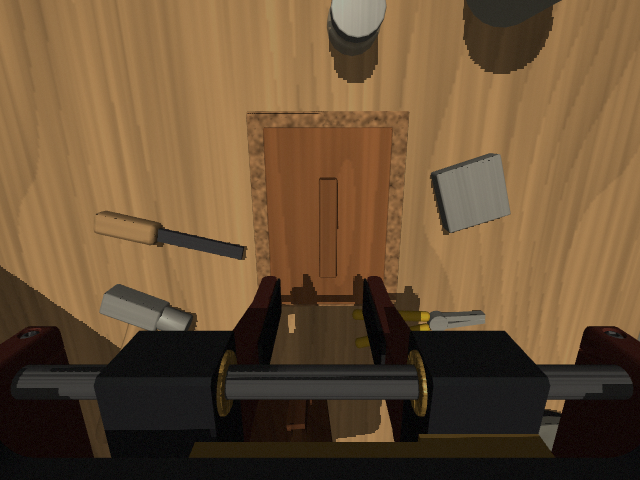

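View pics/u_scene.png

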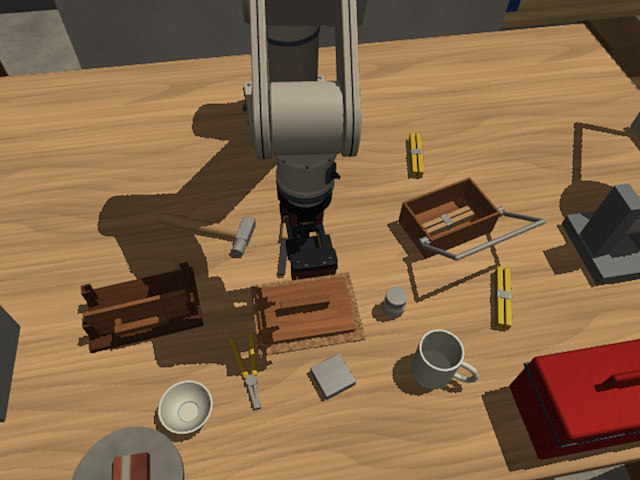

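```bash
python3 - <<'E'
from h import *
d=pickle.load(open('u.pkl','rb'));o=d['o'];p=d['wrist'];K=cam(p);V=wview(p,o)
print(onplane(K,V,[(319.5,178.5),(337.5,178.5),(320,277),(336.5,277)],.046).round(4))
print(onplane(K,V,[(264,127),(392.5,127),(272,300),(386,300)],.018).round(4))
print(onplane(K,V,[(247,112),(408,112)],.004).round(4))
for n,x0,y0,x1,y1 in [('top',270,150,400,250),('scene',240,265,375,355)]:
    cv2.imwrite('pics/v_%s.png'%n,cv2.resize(d[n]['pixels'][y0:y1,x0:x1],None,fx=6,fy=6,interpolation=cv2.INTER_CUBIC))
E
```

```text
[[ 0.584  -0.0148  0.046 ]
 [ 0.5993 -0.0149  0.046 ]
 [ 0.5837 -0.1059  0.046 ]
 [ 0.5991 -0.106   0.046 ]]
[[ 0.5347  0.0276  0.018 ]
 [ 0.6494  0.0268  0.018 ]
 [ 0.5331 -0.1442  0.018 ]
 [ 0.6524 -0.145   0.018 ]]
[[0.5176 0.041  0.004 ]
 [0.6657 0.04   0.004 ]]
```

View pics/v_scene.png

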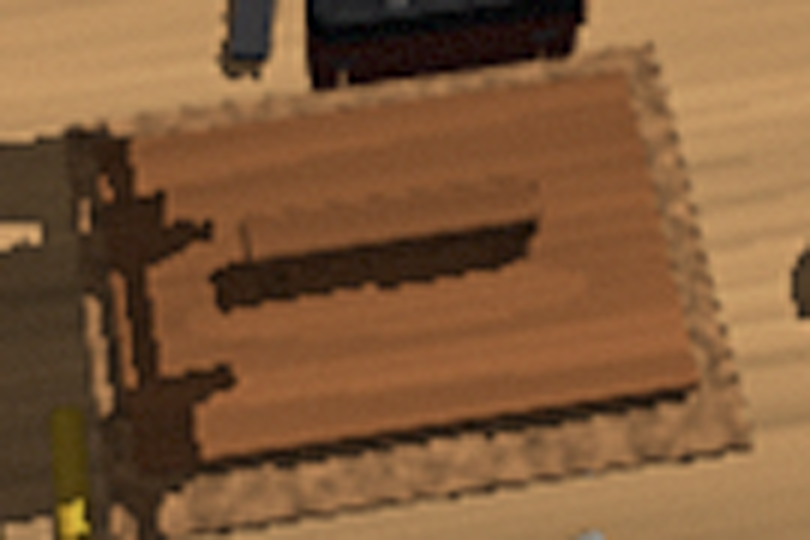

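```bash

python3 -m handwheel '{"dp":[[0.027,0,-0.2],[0.027,0,-0.45],[0.027,0,-0.65],[0.027,0,-0.71],[0.027,0,-0.715]],"dr":[[0.002,0.001,0.003],[0.002,0.001,0.003],[0.002,0.001,0.003],[0.002,0.001,0.003],[0.002,0.001,0.003]],"jaw":[0,0,0,0,0]}'
python3 -m handwheel '{"dp":[[0,0,0],[0,0,0]],"dr":[[0,0,0],[0,0,0]],"jaw":[0,0]}'
```

```text
time_s: 26.42
tool_pos: [0.5945, -0.0603, 0.0153]
orientation: [3.141, -0.0, 1.567]
wrist_force: [0.0, 0.1, 0.3]
grip_width: 0.044
time_s: 26.68
tool_pos: [0.5959, -0.0604, 0.0168]
orientation: [3.138, 0.0, 1.567]
wrist_force: [0.3, 0.2, -0.2]
grip_width: 0.044
```

```bash

python3 -m handwheel '{"dp":[[-0.022,0,-0.015],[-0.022,0,-0.015],[-0.022,0,-0.015]],"dr":[[0,0,0],[0,0,0],[0,0,0]],"jaw":[0,0,0]}'
python3 -m handwheel '{"dp":[[0,0,0],[0,0,0],[0,0,0],[0,0,0]],"dr":[[0,0,0],[0,0,0],[0,0,0],[0,0,0]],"jaw":[-1,-1,-1,-1]}' 40
python3 -m handwheel '{"dp":[[0,0,0],[0,0,0]],"dr":[[0,0,0],[0,0,0]],"jaw":[-1,-1]}' 40
```

```text
time_s: 27.05
tool_pos: [0.5915, -0.0605, 0.014]
orientation: [3.138, 0.0, 1.567]
wrist_force: [0.1, -0.5, -0.3]
grip_width: 0.0443
time_s: 27.55
tool_pos: [0.5915, -0.0605, 0.014]
orientation: [3.138, 0.0, 1.567]
wrist_force: [0.8, 0.1, 0.3]
grip_width: 0.0158
time_s: 27.8
tool_pos: [0.5915, -0.0605, 0.0139]
orientation: [3.138, 0.0, 1.567]
wrist_force: [0.8, 0.3, -0.2]
grip_width: 0.0159
```

```bash

python3 -m handwheel '{"dp":[[0,0,0.1],[0,0,0.3],[0,0,0.6],[0,0,0.9],[0,0,0.95]],"dr":[[0,0,0],[0,0,0],[0,0,0],[0,0,0],[0,0,0]],"jaw":[-1,-1,-1,-1,-1]}'
python3 -m handwheel '{"dp":[[-0.2,0.2,0],[-0.4,0.5,0],[-0.6,0.75,0],[-0.6,0.8,0],[-0.6,0.8,0]],"dr":[[0,0,0.1],[0,0,0.2],[0,0,0.345],[0,0,0.345],[0,0,0.345]],"jaw":[-1,-1,-1,-1,-1]}'
python3 -c "
from h import *
o=get_obs();delta(o,toolR(1.838),[.4355,.2715,.2])"
```

```text
time_s: 28.42
tool_pos: [0.5942, -0.0608, 0.21]
orientation: [3.129, 0.001, 1.567]
wrist_force: [0.6, -0.4, -0.9]
grip_width: 0.0158
time_s: 29.05
tool_pos: [0.4729, 0.1001, 0.2097]
orientation: [3.13, 0.001, 1.84]
wrist_force: [0.6, -0.4, -0.7]
grip_width: 0.0154
t 29.05 pos [0.4729 0.1001 0.2097] DR [-0.003  0.015 -0.003] DP [-0.187  0.857 -0.049]
```

```bash

python3 -m handwheel '{"dp":[[-0.1,0.3,0],[-0.187,0.6,0],[-0.187,0.8,0],[-0.187,0.857,0],[-0.187,0.857,0]],"dr":[[0,0.012,0],[0,0.012,0],[0,0.012,0],[0,0.012,0],[0,0.012,0]],"jaw":[-1,-1,-1,-1,-1]}'
python3 - <<'E'
from h import *
o=get_obs();delta(o,toolR(1.838),[.4355,.2715,.1])
p=get_image('wrist');cv2.imwrite('pics/x.png',p['pixels'])
i=cv2.imread('pics/i.png');cv2.imwrite('pics/x_i.png',cv2.resize(i[110:350,225:425],None,fx=2.5,fy=2.5,interpolation=cv2.INTER_CUBIC))
i=cv2.imread('pics/j.png');cv2.imwrite('pics/x_j.png',cv2.resize(i[110:340,230:400],None,fx=2.6,fy=2.6,interpolation=cv2.INTER_CUBIC))
E
```

```text
time_s: 29.68
tool_pos: [0.4358, 0.271, 0.2093]
orientation: [3.139, -0.001, 1.841]
wrist_force: [0.8, -0.5, -1.5]
grip_width: 0.0155
t 29.675 pos [0.4358 0.271  0.2093] DR [-0.002  0.002 -0.003] DP [-0.002  0.003 -0.547]
```

View pics/x.png

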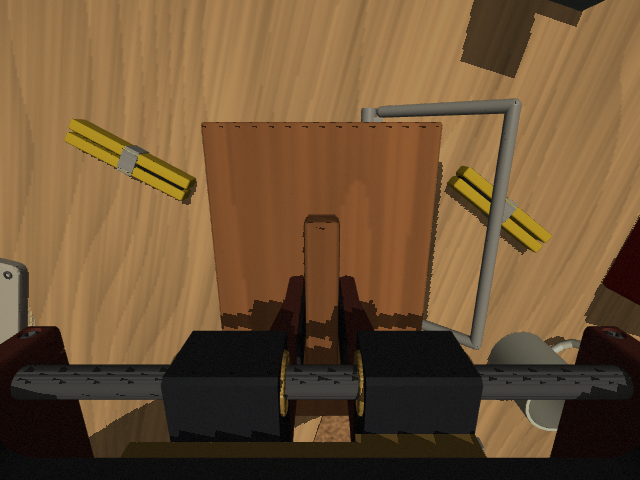

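View pics/x_j.png

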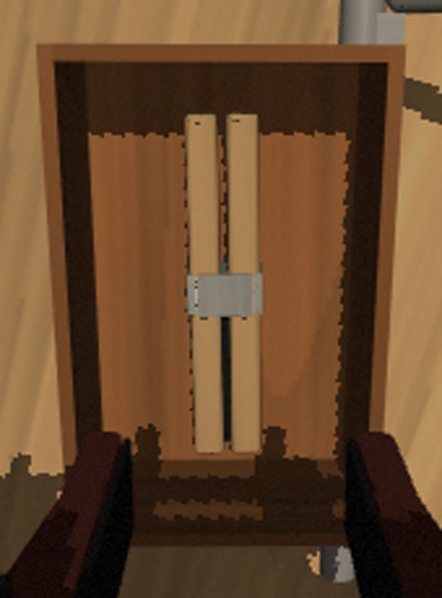

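View pics/x_i.png

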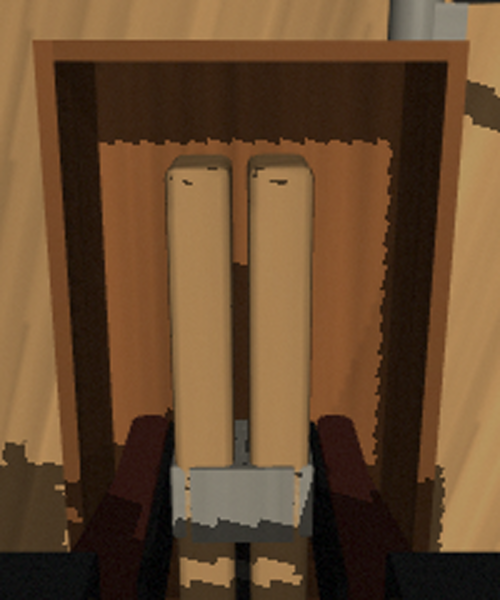

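```bash
python3 - <<'E'
from h import *
p=get_image('wrist');K=cam(p)
c=np.array([.4355,.2715]);a=.268;R=np.array([[np.cos(a),-np.sin(a)],[np.sin(a),np.cos(a)]])
def go(pos,ori,pts):
    V=wview(p,dict(tool_pos=np.array(pos),orientation=np.array(ori)))
    w=onplane(K,V,pts,.065)[:,:2]
    print(((w-c)@R*1000).round(1).tolist())
go([.43952,.27313,.16576],[3.128,.009,1.843],[(244.2,126.9),(385.8,126.9),(255.8,319.6),(262.,319.6)])
go([.43392,.27158,.11556],[-3.138,.009,1.84],[(238.6,126.4),(412.6,126.4)])
# held lid far end corners in current view
o=get_obs();V=wview(p,o);z=o['tool_pos'][2]-.0139+.010+.008
w=onplane(K,V,[(202.5,124),(441.5,124)],z)[:,:2]
print(((w-c)@R*1000).round(1).tolist(), ((o['tool_pos'][:2]-c)@R*1000).round(1))
# handle far end
z=o['tool_pos'][2]-.0139+.046
w=onplane(K,V,[(304.5,222),(339,222)],z)[:,:2];print(((w-c)@R*1000).round(1).tolist())
E
```

```text
[[-55.4, 86.6], [54.4, 87.1], [-55.8, -83.4], [-50.1, -83.4]]
[[-55.2, 86.7], [55.0, 86.9]]
[[-58.1, 85.3], [56.6, 85.4]] [-0.2 -1.5]
[[-8.5, 44.1], [6.6, 44.1]]
```

```bash

python3 -m handwheel '{"dp":[[-0.003,0.02,-0.15],[-0.003,0.02,-0.35],[-0.003,0.02,-0.5],[-0.003,0.02,-0.58],[-0.003,0.02,-0.58]],"dr":[[-0.002,0.002,-0.002],[-0.002,0.002,-0.002],[-0.002,0.002,-0.002],[-0.002,0.002,-0.002],[-0.002,0.002,-0.002]],"jaw":[-1,-1,-1,-1,-1]}'
python3 - <<'E'
from h import *
c=np.array([.4355,.2715]);a=.268;R=np.array([[np.cos(a),-np.sin(a)],[np.sin(a),np.cos(a)]])
o=get_obs();print(((o['tool_pos'][:2]-c)@R*1000).round(1),o['tool_pos'],o['orientation'])
t=R@np.array([.0003,.0026])+c
delta(o,toolR(1.838),[t[0],t[1],.0689])
p=get_image('wrist');cv2.imwrite('pics/y.png',p['pixels'])
E
```

```text
time_s: 30.4
tool_pos: [0.4349, 0.273, 0.0928]
orientation: [-3.14, 0.001, 1.836]
wrist_force: [-0.2, -0.5, -0.9]
grip_width: 0.0157
[-0.2  1.6] [0.43489756 0.27295961 0.09279485] [-3.13979247e+00  9.45707076e-04  1.83636422e+00]
t 30.4 pos [0.4349 0.273  0.0928] DR [ 0.002 -0.002  0.002] DP [ 0.001  0.006 -0.119]
```

View pics/y.png

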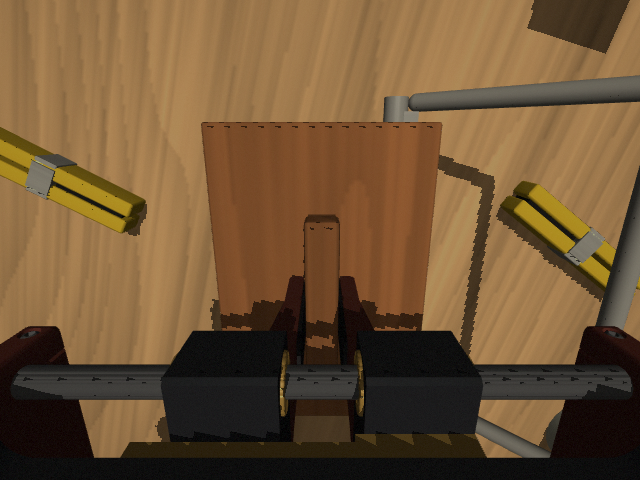

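```bash

python3 -m handwheel '{"dp":[[0.001,0.006,-0.04],[0.001,0.006,-0.08],[0.001,0.006,-0.08]],"dr":[[0.002,-0.002,0.002],[0.002,-0.002,0.002],[0.002,-0.002,0.002]],"jaw":[-1,-1,-1]}'
python3 -m handwheel '{"dp":[[0.001,0.002,-0.015],[0.001,0.002,-0.025]],"dr":[[0,0,0],[0,0,0]],"jaw":[-1,-1]}'
python3 -c "
from h import *
c=np.array([.4355,.2715]);a=.268;R=np.array([[np.cos(a),-np.sin(a)],[np.sin(a),np.cos(a)]])
o=get_obs();print(((o['tool_pos'][:2]-c)@R*1000).round(1));t=R@np.array([.0003,.0026])+c
delta(o,toolR(1.838),[t[0],t[1],.0689])"
```

```text
time_s: 30.82
tool_pos: [0.4354, 0.2746, 0.0773]
orientation: [3.14, -0.0, 1.838]
wrist_force: [-0.4, -0.0, -1.5]
grip_width: 0.0157
time_s: 31.08
tool_pos: [0.4356, 0.2751, 0.0722]
orientation: [3.14, -0.0, 1.839]
wrist_force: [0.6, -0.3, -2.1]
grip_width: 0.0153
[1.  3.5]
t 31.075 pos [0.4356 0.2751 0.0722] DR [-0.001  0.001 -0.001] DP [-0.002 -0.005 -0.017]
```

```bash

python3 -m handwheel '{"dp":[[-0.002,-0.005,-0.015],[-0.002,-0.005,-0.015]],"dr":[[0,0,0],[0,0,0]],"jaw":[-1,-1]}'
python3 -m handwheel '{"dp":[[0,0,-0.008],[0,0,-0.008]],"dr":[[0,0,0],[0,0,0]],"jaw":[-1,-1]}'
python3 -c "
from h import *
p=get_image('wrist');cv2.imwrite('pics/z.png',p['pixels'])
p=get_image('scene');cv2.imwrite('pics/z2.png',cv2.resize(p['pixels'][160:270,380:560],None,fx=4,fy=4,interpolation=cv2.INTER_CUBIC))"
```

```text
time_s: 31.32
tool_pos: [0.4351, 0.2741, 0.0691]
orientation: [3.141, -0.0, 1.838]
wrist_force: [0.2, 1.3, -2.1]
grip_width: 0.016
time_s: 31.58
tool_pos: [0.4352, 0.2741, 0.0689]
orientation: [3.14, -0.001, 1.839]
wrist_force: [-5.2, -1.7, 16.1]
grip_width: 0.0158
```

View pics/z2.png

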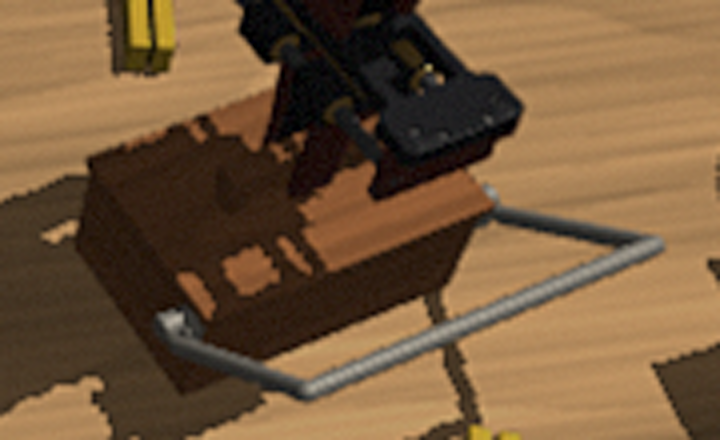

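```bash

python3 -m handwheel '{"dp":[[0,0,0.006],[0,0,0.006],[0,0,0.006],[0,0,0.006]],"dr":[[0,0,0],[0,0,0],[0,0,0],[0,0,0]],"jaw":[-1,0,0,0]}'
python3 -m handwheel '{"dp":[[0,0,0.2],[0,0,0.5],[0,0,0.8],[0,0,0.9]],"dr":[[0,0,0],[0,0,0],[0,0,0],[0,0,0]],"jaw":[0,0,0,0]}'
python3 - <<'E'
from h import *
o=get_obs();p=get_image('wrist');cv2.imwrite('pics/aa.png',p['pixels']);pickle.dump((o,p),open('aa.pkl','wb'))
q=get_image('scene');cv2.imwrite('pics/aa2.png',cv2.resize(q['pixels'][160:270,380:560],None,fx=4,fy=4,interpolation=cv2.INTER_CUBIC))
print(o['tool_pos'],o['orientation'])
E
```

```text
time_s: 32.17
tool_pos: [0.4351, 0.274, 0.0699]
orientation: [3.14, -0.0, 1.838]
wrist_force: [-0.1, 0.6, 0.0]
grip_width: 0.0414
time_s: 32.67
tool_pos: [0.4366, 0.275, 0.2538]
orientation: [3.135, -0.002, 1.838]
wrist_force: [0.1, 0.3, -0.0]
grip_width: 0.0437
[0.43662813 0.2749771  0.2537937 ] [ 3.13464658e+00 -2.12546817e-03  1.83842330e+00]
```

View pics/aa.png

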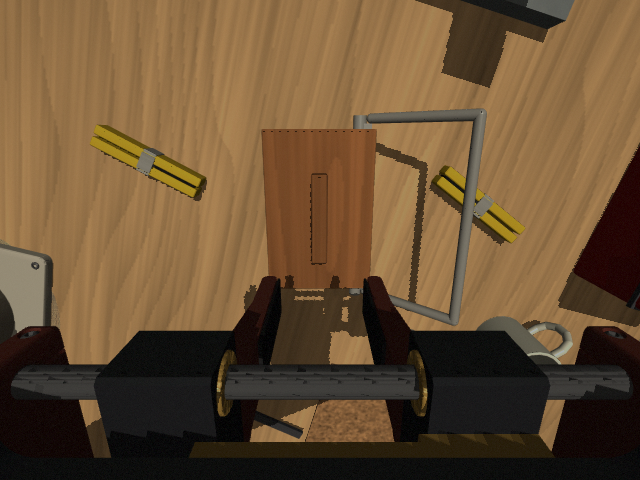

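View pics/aa2.png

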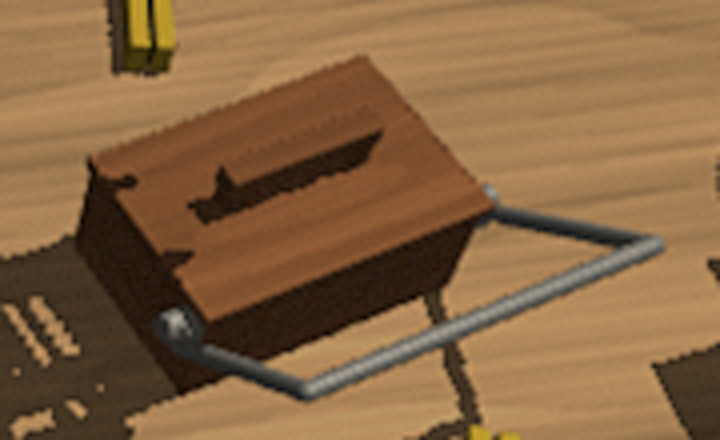

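```bash
cat >> h.py <<'E'
_c=np.array([.4355,.2715]);_a=.268;_R=np.array([[np.cos(_a),-np.sin(_a)],[np.sin(_a),np.cos(_a)]])
CC=_c+_R@np.array([-.0003,.0017])
def c2w(x,y,z): return np.r_[CC+_R@np.array([x,y]),z]
def w2c(p): return np.r_[(np.array(p[:2])-CC)@_R,p[2]]
def bar(q): return .055-.105*np.cos(q)+.0235*np.sin(q),.055+.105*np.sin(q)+.0235*np.cos(q)
E
python3 - <<'E'
from h import *
o,p=pickle.load(open('aa.pkl','rb'));K=cam(p);V=wview(p,o)
for q in (2.15,2.2,2.25,2.3,2.35,2.4):
    x,z=bar(q);print(q,round(x,4),round(z,4),proj(K,V,[c2w(x,.099,z),c2w(x,-.099,z)]).round(1).tolist())
print(proj(K,V,[c2w(-.058,.088,.073),c2w(.058,.088,.073),c2w(-.058,-.088,.073),c2w(.058,-.088,.073)]).round(1).tolist())
for q in np.arange(2.22,-.01,-.2):
    x,z=bar(q); print(round(q,2),c2w(x,0,z).round(4))
print(w2c(o['tool_pos']))
E
```

```text
2.15 0.1321 0.13 [[476.6, 114.8], [449.7, 322.9]]
2.2 0.1358 0.1261 [[478.8, 115.0], [451.8, 320.8]]
2.25 0.1392 0.1219 [[480.6, 115.3], [453.6, 318.6]]
2.3 0.1425 0.1176 [[482.0, 115.5], [455.1, 316.5]]
2.35 0.1455 0.1132 [[483.1, 115.8], [456.3, 314.3]]
2.4 0.1483 0.1086 [[483.8, 116.1], [457.3, 312.1]]
[[261.2, 129.5], [376.4, 129.5], [269.3, 288.7], [369.0, 288.4]]
2.22 [0.5671 0.3094 0.1244]
2.02 [0.5522 0.3053 0.1394]
1.82 [0.5347 0.3005 0.151 ]
1.62 [0.5154 0.2952 0.1587]
1.42 [0.495  0.2896 0.1623]
1.22 [0.4743 0.2839 0.1617]
1.02 [0.4541 0.2784 0.1568]
0.82 [0.4353 0.2732 0.1478]
0.62 [0.4186 0.2686 0.1351]
0.42 [0.4046 0.2648 0.1193]
0.22 [0.3939 0.2618 0.1008]
0.02 [0.387  0.2599 0.0806]
[0.0023086  0.00135424 0.2537937 ]
```

```bash

python3 -m handwheel '{"dp":[[0.3,0.08,0],[0.5,0.13,0],[0.662,0.175,-0.2],[0.662,0.175,-0.35],[0.662,0.175,-0.4]],"dr":[[0.008,0.002,0],[0.008,0.002,0],[0.008,0.002,0],[0.008,0.002,0],[0.008,0.002,0]],"jaw":[-0.45,-0.45,-0.45,-0.45,-0.45]}'
python3 - <<'E'
from h import *
o=get_obs();x,z=bar(2.25);delta(o,toolR(1.838),c2w(x,0,z-.019))
p=get_image('wrist');cv2.imwrite('pics/bb.png',p['pixels'])
E
```

```text
time_s: 33.4
tool_pos: [0.5669, 0.3087, 0.1682]
orientation: [-3.141, -0.007, 1.838]
wrist_force: [-0.0, 0.3, -0.8]
grip_width: 0.024
t 33.4 pos [0.5669 0.3087 0.1682] DR [-0.009 -0.003 -0.   ] DP [ 0.011  0.006 -0.326]
```

View pics/bb.png

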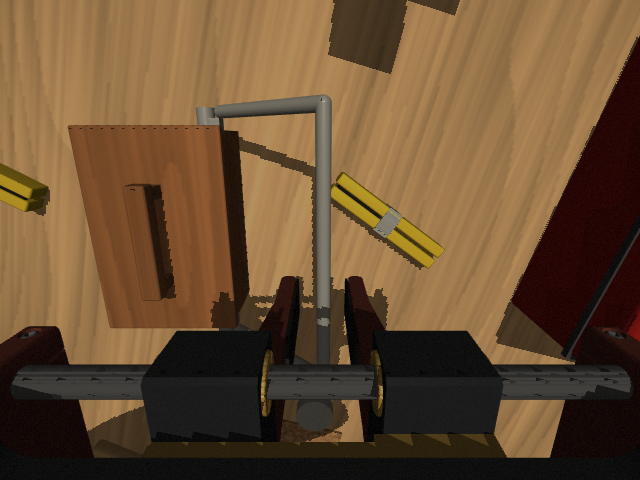

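```bash

python3 -m handwheel '{"dp":[[0.005,0.003,-0.15],[0.005,0.003,-0.28],[0.008,0.005,-0.326],[0.008,0.005,-0.326]],"dr":[[-0.009,-0.003,0],[-0.009,-0.003,0],[-0.009,-0.003,0],[-0.009,-0.003,0]],"jaw":[-0.45,-0.45,-0.45,-0.45]}'
python3 - <<'E'
from h import *
o=get_obs()
for q in (2.25,2.0,1.75,1.5,1.25):
    x,z=bar(q);delta(o,toolR(1.838),c2w(x,0,z-.019))
E
```

```text
time_s: 33.95
tool_pos: [0.5685, 0.3099, 0.1036]
orientation: [3.141, 0.0, 1.839]
wrist_force: [0.5, -0.0, -0.1]
grip_width: 0.0242
t 33.95 pos [0.5685 0.3099 0.1036] DR [ 0.     0.001 -0.001] DP [ 0.003 -0.    -0.003]
t 33.95 pos [0.5685 0.3099 0.1036] DR [ 0.     0.001 -0.001] DP [-0.09  -0.025  0.09 ]
t 33.95 pos [0.5685 0.3099 0.1036] DR [ 0.     0.001 -0.001] DP [-0.202 -0.056  0.157]
t 33.95 pos [0.5685 0.3099 0.1036] DR [ 0.     0.001 -0.001] DP [-0.326 -0.09   0.194]
t 33.95 pos [0.5685 0.3099 0.1036] DR [ 0.     0.001 -0.001] DP [-0.456 -0.126  0.197]
```

```bash

python3 -m handwheel '{"dp":[[-0.05,-0.014,0.035],[-0.1,-0.028,0.08],[-0.202,-0.056,0.142],[-0.326,-0.09,0.18],[-0.42,-0.115,0.185]],"dr":[[0,0,0],[0,0,0],[0,0,0],[0,0,0],[0,0,0]],"jaw":[-0.45,-0.45,-0.45,-0.45,-0.45]}'
python3 - <<'E'
from h import *
o=get_obs();print(w2c(o['tool_pos']))
for q in (1.25,1,.75,.5,.25):
    x,z=bar(q);delta(o,toolR(1.838),c2w(x,0,z-.019))
p=get_image('wrist');cv2.imwrite('pics/cc.png',p['pixels'])
E
```

```text
time_s: 34.58
tool_pos: [0.4851, 0.2876, 0.1438]
orientation: [3.135, -0.001, 1.839]
wrist_force: [2.8, 0.8, 2.6]
grip_width: 0.0238
[0.05241537 0.00064312 0.14378681]
t 34.575 pos [0.4851 0.2876 0.1438] DR [-0.004  0.008 -0.001] DP [-0.039 -0.014 -0.004]
t 34.575 pos [0.4851 0.2876 0.1438] DR [-0.004  0.008 -0.001] DP [-0.165 -0.049 -0.034]
t 34.575 pos [0.4851 0.2876 0.1438] DR [-0.004  0.008 -0.001] DP [-0.28  -0.08  -0.095]
t 34.575 pos [0.4851 0.2876 0.1438] DR [-0.004  0.008 -0.001] DP [-0.377 -0.107 -0.184]
t 34.575 pos [0.4851 0.2876 0.1438] DR [-0.004  0.008 -0.001] DP [-0.449 -0.127 -0.295]
```

View pics/cc.png

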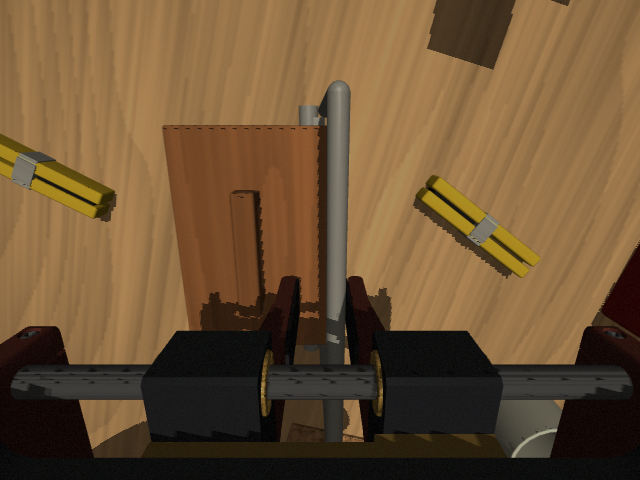

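```bash

python3 -m handwheel '{"dp":[[-0.08,-0.025,-0.015],[-0.165,-0.049,-0.034],[-0.25,-0.072,-0.075],[-0.32,-0.09,-0.13],[-0.32,-0.09,-0.13]],"dr":[[0,0,0],[0,0.004,0],[-0.004,0.008,0],[-0.004,0.008,0],[-0.004,0.008,0]],"jaw":[-0.45,-0.45,-0.45,-0.45,-0.45]}'
python3 - <<'E'
from h import *
o=get_obs();print(w2c(o['tool_pos']))
p=get_image('wrist');cv2.imwrite('pics/dd.png',p['pixels']);K=cam(p);V=wview(p,o)
for q in (.6,.7,.8,.9):
    x,z=bar(q);print(q,round(x,4),round(z,4),proj(K,V,[c2w(x,.099,z)]))
E
```

```text
time_s: 35.25
tool_pos: [0.4164, 0.2677, 0.1161]
orientation: [-3.135, 0.002, 1.839]
wrist_force: [-0.8, 0.1, -0.3]
grip_width: 0.0244
[-0.01911227 -0.0002748   0.1160932 ]
0.6 -0.0184 0.1337 [[324.8375501   92.56804046]]
0.7 -0.0102 0.1406 [[344.92971561  90.63559625]]
0.8 -0.0013 0.1467 [[368.46986969  88.77984138]]
0.9 0.0081 0.1519 [[395.21668459  87.06809166]]
```

View pics/dd.png

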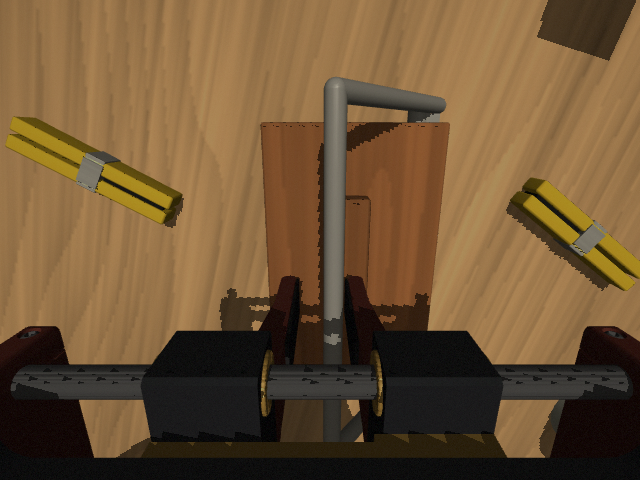

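```bash

python3 -m handwheel '{"dp":[[0,0,0.1],[0,0,0.2],[0.02,0.006,0.2],[0.02,0.006,0.2],[0.02,0.006,0.2]],"dr":[[0,0,0],[0,0,0],[0,0,0],[0,0,0],[0,0,0]],"jaw":[-0.45,-0.45,-1,-1,-1]}'
python3 - <<'E'
from h import *
o=get_obs();print(w2c(o['tool_pos']))
p=get_image('wrist');cv2.imwrite('pics/ee.png',p['pixels'])
for q in (.66,.5,.35,.2,.1,.0):
    x,z=bar(q);delta(o,toolR(1.838),c2w(x,0,z-.004))
E
```

```text
time_s: 35.92
tool_pos: [0.421, 0.2691, 0.1557]
orientation: [-3.134, 0.002, 1.839]
wrist_force: [-0.2, 0.0, 0.3]
grip_width: 0.0005
[-0.01428198 -0.00023253  0.15567184]
t 35.925 pos [0.421  0.2691 0.1557] DR [ 0.005 -0.009 -0.001] DP [ 0.003  0.002 -0.109]
t 35.925 pos [0.421  0.2691 0.1557] DR [ 0.005 -0.009 -0.001] DP [-0.056 -0.014 -0.169]
t 35.925 pos [0.421  0.2691 0.1557] DR [ 0.005 -0.009 -0.001] DP [-0.103 -0.027 -0.233]
t 35.925 pos [0.421  0.2691 0.1557] DR [ 0.005 -0.009 -0.001] DP [-0.14  -0.037 -0.304]
t 35.925 pos [0.421  0.2691 0.1557] DR [ 0.005 -0.009 -0.001] DP [-0.159 -0.042 -0.354]
t 35.925 pos [0.421  0.2691 0.1557] DR [ 0.005 -0.009 -0.001] DP [-0.173 -0.046 -0.406]
```

View pics/ee.png

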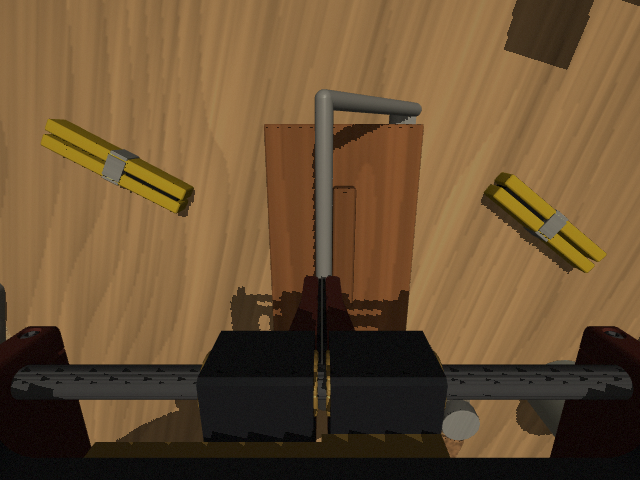

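```bash

python3 -m handwheel '{"dp":[[0.003,0.002,-0.09],[-0.02,-0.005,-0.13],[-0.056,-0.014,-0.17],[-0.08,-0.02,-0.2],[-0.103,-0.027,-0.233]],"dr":[[0,0,0],[0,0,0],[0,0,0],[0,0,0],[0,0,0]],"jaw":[-1,-1,-1,-1,-1]}'
python3 - <<'E'
from h import *
o=get_obs();print(w2c(o['tool_pos']))
p=get_image('wrist');cv2.imwrite('pics/ff.png',p['pixels']);K=cam(p);V=wview(p,o)
for q in (.2,.3,.4,.5,.6):
    x,z=bar(q);print(q,round(x,4),round(z,4),proj(K,V,[c2w(x,.099,z)]))
for q in (.35,.2,.1,.0):
    x,z=bar(q);delta(o,toolR(1.838),c2w(x,0,z-.004))
E
```

```text
time_s: 36.6
tool_pos: [0.3987, 0.263, 0.1087]
orientation: [-3.131, 0.002, 1.839]
wrist_force: [-4.1, -1.0, 3.1]
grip_width: 0.0001
[-0.03744524 -0.00019834  0.10866849]
0.2 -0.0432 0.0989 [[311.94192401  98.85970212]]
0.3 -0.0384 0.1085 [[321.31919459  96.94848574]]
0.4 -0.0326 0.1175 [[333.86559075  94.93039369]]
0.5 -0.0259 0.126 [[349.87464572  92.8308671 ]]
0.6 -0.0184 0.1337 [[369.56670973  90.68709498]]
t 36.6 pos [0.3987 0.263  0.1087] DR [ 0.007 -0.012 -0.001] DP [0.009 0.003 0.002]
t 36.6 pos [0.3987 0.263  0.1087] DR [ 0.007 -0.012 -0.001] DP [-0.028 -0.007 -0.069]
t 36.6 pos [0.3987 0.263  0.1087] DR [ 0.007 -0.012 -0.001] DP [-0.047 -0.012 -0.119]
t 36.6 pos [0.3987 0.263  0.1087] DR [ 0.007 -0.012 -0.001] DP [-0.061 -0.016 -0.171]
```

View pics/ff.png

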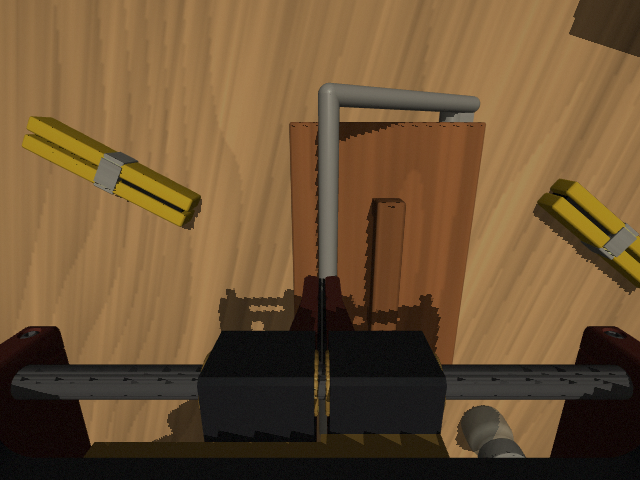

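```bash

python3 -m handwheel '{"dp":[[-0.01,-0.003,-0.03],[-0.025,-0.006,-0.069],[-0.037,-0.01,-0.1],[-0.043,-0.011,-0.119],[-0.043,-0.011,-0.119]],"dr":[[0,0,0],[0,0,0],[0,0,0],[0,0,0],[0,0,0]],"jaw":[-1,-1,-1,-1,-1]}'
python3 -m handwheel '{"dp":[[-0.006,-0.002,-0.025],[-0.01,-0.003,-0.045],[-0.01,-0.003,-0.045]],"dr":[[0,0,0],[0,0,0],[0,0,0]],"jaw":[-1,-1,-1]}'
python3 - <<'E'
from h import *
o=get_obs();print(w2c(o['tool_pos']))
for q in (.1,.0):
    x,z=bar(q);delta(o,toolR(1.838),c2w(x,0,z-.004))
E
```

```text
time_s: 37.28
tool_pos: [0.3901, 0.2608, 0.0841]
orientation: [-3.132, 0.002, 1.839]
wrist_force: [-0.2, -0.9, -0.3]
grip_width: 0.0003
time_s: 37.65
tool_pos: [0.3882, 0.2601, 0.0748]
orientation: [-3.132, 0.003, 1.839]
wrist_force: [-0.1, -0.4, 0.3]
grip_width: 0.0002
[-0.04836111 -0.00012243  0.07477909]
t 37.65 pos [0.3882 0.2601 0.0748] DR [ 0.007 -0.011 -0.002] DP [0.006 0.002 0.05 ]
t 37.65 pos [0.3882 0.2601 0.0748] DR [ 0.007 -0.011 -0.002] DP [-0.008 -0.002 -0.001]
```

```bash

python3 - <<'E'
from h import *
o=get_obs();print(w2c(o['tool_pos']))
p=get_image('wrist');cv2.imwrite('pics/gg.png',p['pixels']);K=cam(p);V=wview(p,o)
for q in (0,.1,.2,.3,.4):
    x,z=bar(q);print(q,round(x,4),round(z,4),proj(K,V,[c2w(x,.099,z)]))
q=get_image('scene');cv2.imwrite('pics/gg2.png',cv2.resize(q['pixels'][140:270,370:560],None,fx=4,fy=4,interpolation=cv2.INTER_CUBIC))
E
```

```text
[-0.04836111 -0.00012243  0.07477909]
0 -0.05 0.0785 [[319.7512469  96.2806551]]
0.1 -0.0471 0.0889 [[325.90973649  93.85738404]]
0.2 -0.0432 0.0989 [[335.42284121  91.18043609]]
0.3 -0.0384 0.1085 [[348.85424998  88.24533332]]
0.4 -0.0326 0.1175 [[366.80068393  85.05882356]]
```

View pics/gg.png

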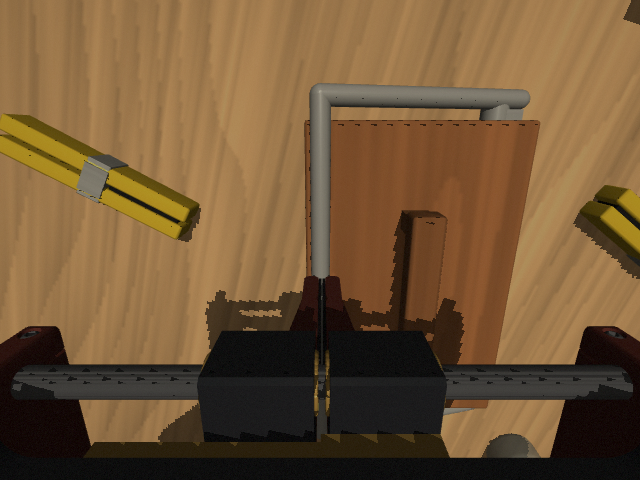

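View pics/gg2.png

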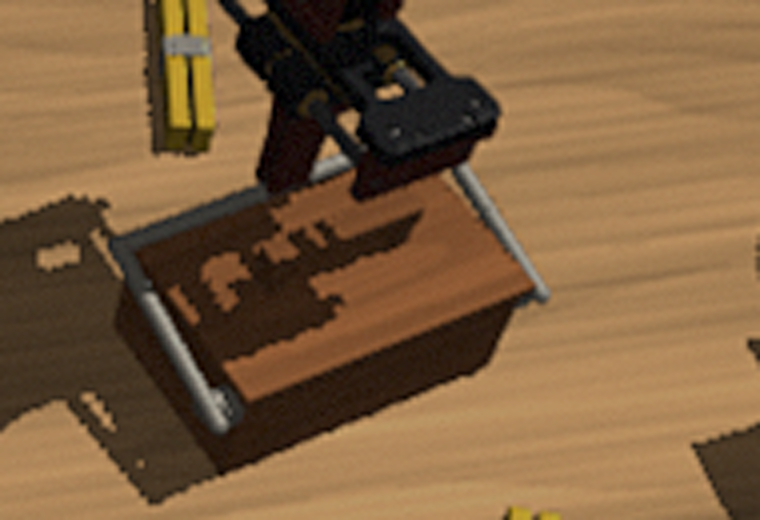

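```bash

python3 -m handwheel '{"dp":[[-0.004,0,-0.01],[-0.004,0,-0.01]],"dr":[[0,0,0],[0,0,0]],"jaw":[-1,-1]}'
python3 -m handwheel '{"dp":[[0,0,-0.01],[0,0,-0.01]],"dr":[[0,0,0],[0,0,0]],"jaw":[-1,-1]}'
```

```text
time_s: 38.0
tool_pos: [0.3878, 0.2603, 0.0733]
orientation: [-3.133, 0.003, 1.839]
wrist_force: [0.4, -1.2, 2.9]
grip_width: 0.0007
time_s: 38.25
tool_pos: [0.3879, 0.2603, 0.0727]
orientation: [-3.133, 0.002, 1.839]
wrist_force: [-5.6, -3.3, 24.0]
grip_width: 0.0008
```

```bash

python3 -m handwheel '{"dp":[[0,0,0.1],[0,0,0.4],[-0.1,-0.1,0.7],[-0.3,-0.1,0.9],[-0.3,-0.1,0.9]],"dr":[[0,0,0],[0,0,0],[0,0,0],[0,0,0],[0,0,0]],"jaw":[-1,-1,-1,-1,-1]}'
python3 - <<'E'
from h import *
o=get_obs()
p=get_image('wrist');cv2.imwrite('pics/hh.png',p['pixels']);K=cam(p);V=wview(p,o)
for q in (0,.03,.06,.1):
    x,z=bar(q);print(q,proj(K,V,[c2w(x,.099,z),c2w(x,-.099,z)]).round(1).tolist())
q=get_image('scene');cv2.imwrite('pics/hh2.png',cv2.resize(q['pixels'][140:270,370:560],None,fx=4,fy=4,interpolation=cv2.INTER_CUBIC));cv2.imwrite('pics/hh3.png',q['pixels'])
K=cam(q);V=np.array(q['view'])
for a in (0,.03,.06,.1):
    x,z=bar(a);print(a,((proj(K,V,[c2w(x,.099,z),c2w(x,-.099,z)])-[370,140]+.5)*4).round(1).tolist())
E
```

```text
time_s: 38.88
tool_pos: [0.3277, 0.2409, 0.2556]
orientation: [-3.139, 0.0, 1.84]
wrist_force: [1.3, 1.5, 0.6]
grip_width: 0.0006
0 [[386.1, 113.0], [375.9, 295.2]]
0.03 [[387.4, 112.9], [376.9, 296.5]]
0.06 [[388.9, 112.7], [378.1, 297.7]]
0.1 [[391.0, 112.4], [379.8, 299.5]]
0 [[430.9, 126.0], [114.6, 243.9]]
0.03 [[433.3, 122.9], [116.3, 240.9]]
0.06 [[435.8, 119.9], [118.1, 238.2]]
0.1 [[439.3, 116.1], [120.6, 234.7]]
```

View pics/hh.png

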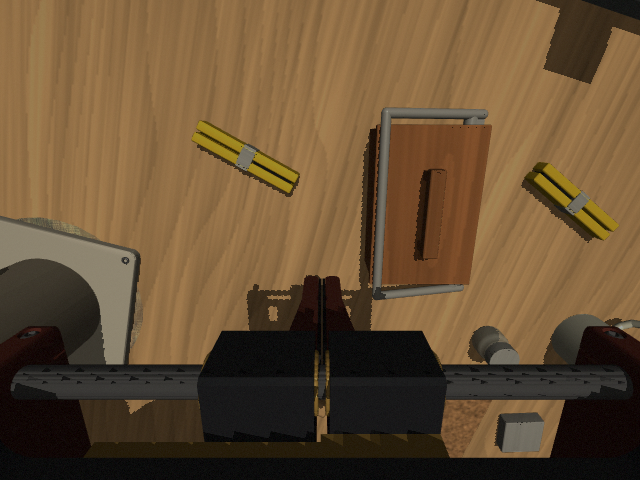

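View pics/hh2.png

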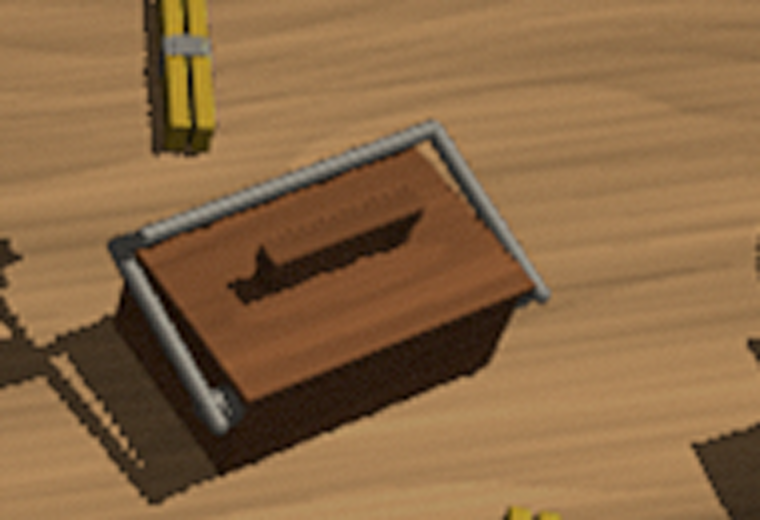

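View pics/hh3.png

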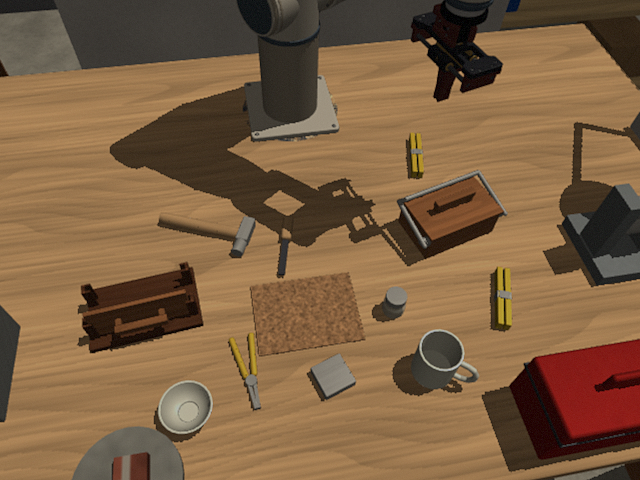

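```bash
python3 -c "
from station import *
print(job_done(), get_obs()['time_s'])"
```

```text
the job is handed in; nothing more can be done
the job is handed in; nothing more can be done
```

The job is done and handed in at about 39 s, with the robot clear of everything.

- **Ring clamp:** it lies along the case's y, flat in the middle of the case, seen in the wrist picture after I let go.
- **Lid:** I took the taller lid from the near slot and turned it handle up. I lowered it on one finger flat onto the centre of the mat, let go and moved away. I picked it up again by the handle and seated it on the case. Contact came at the height worked out for fully home, and its seen corners match the home pose to about 2 px.
- **Bail:** I swung it over and pressed it down. It stopped hard at 24 N, and both of the last pictures put it at angle 0 to within about 0.02 rad.
- **Everything else:** the last scene picture shows it where it was.

**Checks that failed or disagreed:**
- **Fingertips:** they lie about 9–11 mm behind the reported TCP, not 11 mm ahead as the text says. My first grip on the clamp therefore closed in the air just above it. I measured the offset from the pictures and by careful lowering, and used it for every later move.
- **Case position:** the wrist camera put the case about 1.7 mm further along its y than the two fixed cameras did. I placed the lid by the wrist camera.

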